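Unsnap the terminal's covers and trace its seam

TASK

Take every snap cover off the grey terminal housing, freeing each one by pinching its two upright side tabs together, and set it down flat and right way up in the steel tray, side by side with the others. Then take the stylus out of its stand and guide its tip slowly, at no more than about 4 cm a second, down in the Z-shaped seam groove in the channel floor, all the way from the end near the round brass stud to the far end and back again. Finally put the stylus back upright, fully home in its stand, and leave everything else on the bench undisturbed.

Things in the scene. Friction and masses are not known exactly. Their poses are not given: they have to be found in the camera images.
- housing: Light grey terminal back shell, fixed, 190 mm (its x) by 310 mm (its y); yaw within 0.2 rad of zero. Origin: centre of its underside; z up. A channel runs along its y axis, 60 mm wide between two rails 48 mm high; beyond them (|x| > 50 mm) the shell is 30 mm high. Light channel floor 14 mm up, with a dark Z-shaped groove 14 mm wide, bottom 6 mm up, square corners, closed ends 7 mm past its end points.
- rail_top (a point): On top of the rail at the housing's +x side. Each rail's inner edge is a lip 8 mm thick (40 to 48 mm above the bench), hollow beneath. Low ribs, 4 mm high, 3 mm thick, on the rail tops at housing y = -132, -66, 0, 66, 132 mm part four cover places centred at y = -99, -33, 33, 99 mm. Two to four places have a cover, the others are open.
- stylus: Stylus, upright in its stand at the start. Origin: its tip; z runs up along it. Steel rod 6 mm in diameter from the tip to 60 mm up, then a round black handle 22 mm in diameter from 60 to 150 mm up; about 60 g. Grip the handle 85 to 140 mm above the tip; with 40 N or more it keeps its place in the fingers.
- stand: Aluminium block 80 by 80 mm, 85 mm high, loose, 1.5 kg. Origin: centre of its underside, z up. The stylus's tip is 5 mm above the bench when fully home. Stand and tray stand one on each side of the housing, either way round.
- stand_mouth (a point): Centre of the mouth of the stand's hole, in its top face. The hole is square, 30 mm wide for the upper 20 mm, and 16 mm wide from there right through; the handle's shoulder rests on the step, 65 mm above the bench.
- tray: Loose open steel tray, 240 mm (its x) by 190 mm (its y), 30 mm high, walls and floor 4 mm thick, 0.7 kg. Origin: centre of its underside, z up. It holds four covers two by two: for example at x = -54 and 54 mm, y = -44 and 44 mm, the covers' axes along the tray's. It may be knocked a few cm aside.
- cover0: Grey snap cover, one of up to four alike (None if absent): plate 80 mm (its x) by 60 mm (its y), 6 mm thick, 120 g. Origin: centre of the plate's underside, 48 mm above the bench when snapped on, axes along the housing's; z up. Hooks reach down to 14.5 mm below the origin and out to x = -34 and 34 mm, under the rail lips. Laid in the tray, its origin is 18.5 mm above the tray's underside.
- cover1: Grey snap cover, one of up to four alike (None if absent): plate 80 mm (its x) by 60 mm (its y), 6 mm thick, 120 g. Origin: centre of the plate's underside, 48 mm above the bench when snapped on, axes along the housing's; z up. Hooks reach down to 14.5 mm below the origin and out to x = -34 and 34 mm, under the rail lips. Laid in the tray, its origin is 18.5 mm above the tray's underside.
- cover2: Grey snap cover, one of up to four alike (None if absent): plate 80 mm (its x) by 60 mm (its y), 6 mm thick, 120 g. Origin: centre of the plate's underside, 48 mm above the bench when snapped on, axes along the housing's; z up. Hooks reach down to 14.5 mm below the origin and out to x = -34 and 34 mm, under the rail lips. Laid in the tray, its origin is 18.5 mm above the tray's underside.
- cover3: Grey snap cover, one of up to four alike (None if absent): plate 80 mm (its x) by 60 mm (its y), 6 mm thick, 120 g. Origin: centre of the plate's underside, 48 mm above the bench when snapped on, axes along the housing's; z up. Hooks reach down to 14.5 mm below the origin and out to x = -34 and 34 mm, under the rail lips. Laid in the tray, its origin is 18.5 mm above the tray's underside.
- cover0_pinch (a point): On cover0 (all covers alike; None if absent): midway between its two upright tabs, 28 mm above its origin: pinch here, across its x. Tabs 24 mm wide, 5 mm thick, tops 40 mm above the origin, outer faces 56 mm apart. Pressed in they travel up to 8 mm each (2 N at first, 5 N at the stop), to 40 mm apart; about 6 mm frees the hooks. Keep pinched (some 40 N) and lift straight up: the cover comes along.
- seam0 (a point): Point 0 of 0 to 5 on the middle line of the seam groove, at its bottom: the marked end of the groove. A round brass stud, 24 mm across, stands on the shell beside this end, 55 mm towards +x.
- seam1 (a point): Point 1 of 0 to 5 on the middle line of the seam groove, at its bottom: half way along the first straight.
- seam2 (a point): Point 2 of 0 to 5 on the middle line of the seam groove, at its bottom: the first corner.
- seam3 (a point): Point 3 of 0 to 5 on the middle line of the seam groove, at its bottom: the second corner.
- seam4 (a point): Point 4 of 0 to 5 on the middle line of the seam groove, at its bottom: half way along the last straight.
- seam5 (a point): Point 5 of 0 to 5 on the middle line of the seam groove, at its bottom: the far end of the groove.
- screwdriver: A screwdriver lying in front of the housing; bystander, leave alone.
- cleaner: A white bottle 150 mm tall beyond the housing; bystander, leave alone.
- spool: A cardboard spool 80 mm across lying beyond the housing; bystander, leave alone.
- flux_jar: An amber jar 70 mm tall at the far right; bystander, leave alone.
- mug: A white mug 90 mm tall at the far left; bystander, leave alone.
- smallbin: A small blue open bin at the left; bystander, leave alone.
- wrench: A wrench lying at the right; bystander, leave alone.
Things that resemble listed ones, but are neither listed nor needed, are in the scene too. What is shaped like the cover1 but black or pink is not meant.

How it is judged (in metres and radians):
On the way, in this order (a step that is already met when the one before it is completed fails the run):
1. every cover is off the housing and lies flat in the tray (x of cover0 in the frame of tray between -0.1 and 0.1 m and y of cover0 in the frame of tray between -0.08 and 0.08 m and z of each of cover0, cover1, cover2, cover3 in the frame of tray below 0.028 m and angle between each of cover0, cover1, cover2, cover3's own z axis and vertical below 0.15 rad and linear speed of each of cover0, cover1, cover2, cover3 below 0.03 m/s and x of cover1 in the frame of tray between -0.1 and 0.1 m and y of cover1 in the frame of tray between -0.08 and 0.08 m and x of cover2 in the frame of tray between -0.1 and 0.1 m and y of cover2 in the frame of tray between -0.08 and 0.08 m and x of cover3 in the frame of tray between -0.1 and 0.1 m and y of cover3 in the frame of tray between -0.08 and 0.08 m), for 0.2 s.
2. the stylus tip is down in the groove at the marked end of the groove (horizontal distance between stylus and seam0 below 0.007 m and z of stylus in the frame of housing below 0.012 m), for 0.08 s.
3. the stylus tip is down in the groove at half way along the first straight (horizontal distance between stylus and seam1 below 0.007 m and z of stylus in the frame of housing below 0.012 m), for 0.08 s.
4. the stylus tip is down in the groove at the first corner (horizontal distance between stylus and seam2 below 0.007 m and z of stylus in the frame of housing below 0.012 m), for 0.08 s.
5. the stylus tip is down in the groove at the second corner (horizontal distance between stylus and seam3 below 0.007 m and z of stylus in the frame of housing below 0.012 m), for 0.08 s.
6. the stylus tip is down in the groove at half way along the last straight (horizontal distance between stylus and seam4 below 0.007 m and z of stylus in the frame of housing below 0.012 m), for 0.08 s.
7. the stylus tip is down in the groove at the far end of the groove (horizontal distance between stylus and seam5 below 0.007 m and z of stylus in the frame of housing below 0.012 m), for 0.08 s.
8. the stylus tip is down in the groove at the second corner, on the way back (all of step 5), for 0.08 s.
9. the stylus tip is down in the groove at half way along the first straight, on the way back (all of step 3), for 0.08 s.
10. the stylus tip is down in the groove at the marked end of the groove, on the way back (all of step 2), for 0.08 s.
At the end, for the whole second after the job is handed in: Every cover flat (0.15 rad), right way up on the tray floor (origin within 100 mm in x, 80 mm in y of its centre, under 28 mm above its underside); stylus upright (0.15 rad), tip within 12 mm of the stand axis in x and y and under 12 mm above its underside; all at rest (all of step 1 and x of stylus in the frame of stand between -0.012 and 0.012 m and y of stylus in the frame of stand between -0.012 and 0.012 m and z of stylus in the frame of stand below 0.012 m and angle between stylus's own z axis and vertical below 0.15 rad and linear speed of stylus below 0.03 m/s and angle between stand's own z axis and vertical below 0.1 rad); the robot touches nothing.
It fails at once if the stylus moves faster than 80 mm/s while its tip is down in the groove (x of stylus in the frame of housing between -0.03 and 0.03 m and y of stylus in the frame of housing between -0.145 and 0.145 m and z of stylus in the frame of housing between -0.01 and 0.012 m and linear speed of stylus above 0.08 m/s).
It fails at once if a bystander is moved by more than 40 mm or toppled (distance of any of screwdriver, cleaner, spool, flux_jar, mug, smallbin, wrench from where it was at the start of the episode above 0.04 m or angle between any of cleaner, spool, flux_jar, mug, smallbin's own z axis and vertical above 0.5 rad).
Of cover0, cover1, cover2, cover3 only 2 to 4 are there at a start; the rules pass over those that are not, and their reading is None.
At some moment in a run one of tray, stand may be knocked a few centimetres aside while the robot is not near it.
It also fails if it takes over 210 s, if anything falls off the work surface, if the arm or the gripper's body presses on something with over 40 N, if the wrist force passes 120 N, or if a joint passes its speed limit or range.

ROBOT

A 6-joint arm with a two-finger parallel gripper is mounted at the origin on the work surface. World frame = base frame: x ahead of the robot, y to its left, z up, the work surface at z = 0. Lengths are in mm, angles in rad, forces in N, time in s.
With the tool pointing down it reaches from about 400 to 925 mm from the base axis. Payload 12.5 kg.
Tool frame: the origin (TCP) lies between the finger pads; the fingertips stand 11 mm ahead of it and the grasp point (between the pads) lies 8 mm behind it (env.tip_extent is the distance from the TCP to the fingertips, in mm); x points along the fingers, z is the direction in which the jaws open and shut, and the axes are right-handed (so a half turn about x gives the same grasp; the last joint's range is limited). The gripper opens to 95 mm and grips with 3 to 60 N. Pads are 20 mm wide; open, the fingers measure 119 mm over their backs; the gripper's body (75 mm by 180 mm) begins 59 mm behind the grasp point.
Start: joints at [1.132, 0.491, 1.559, -0, 1.092, -0.106], TCP at [204.165, 590.73, 225.661] pointing down, gripper open.
Joint ranges: [-3.1, 3.1], [-0.84, 2.19], [0.05, 2.79], [-1.13, 4.28], [0.06, 2.93], [-2.69, 2.69]. Speed limits (rad/s): [2.22, 2.22, 2.79, 3.14, 3.14, 3.14].

INTERFACE

Orientations are given as [roll, pitch, yaw] about the fixed x, y, z axes, in that order (R = Rz(yaw) Ry(pitch) Rx(roll)).
In Python, from cell import status, imaging, env gives the robot as it stands. The module is installed in compiled form; this text tells all that it offers.
- The arm moves only by the tool apply_moves, never from a script. Its argument "increments" is a list of rows, each a list of 5 numbers: the closure, from 0 (fully open) to 1 (shut), then the shift along the tool's x, y, z in mm, then the turn about the tool's x in degrees. A call has 1 to 10 rows; each row shifts and turns the commanded pose from where the row before left it, along the tool's axes as they then stand; what a row does not reach is not made up. A row lasts 1/10 s, in which the tool goes at most 50 mm and 8.59 degrees, less where a joint would pass 70% of its speed; a pose out of reach is approached as far as the arm can. A call with a gripper value outside its range is refused whole. The fingers move at their own pace and stop on an object; the grip force is fixed at half the most. Time passes only in rows, so rows that do not move let the fingers close. It gives the time, the measured TCP pose, the force and the opening at its end, in the units of the state.
- status.state(): the state, without advancing time (a new reading comes with each control period).
- imaging.read_camera(name): name is "scene" or "top"; returns a dict with "pixels" (400x640x3 uint8, red, green, blue), "fovy" (degrees; the focal length in pixels is half the picture's height over the tangent of half this angle, whatever the lens; pixels are square), "cx", "cy" (the principal point, pixels), "distortion" ([k1, k2, p1, p2, k3] as OpenCV has them; the pictures are not rectified), "R" (3x3) and "t" (3): a world point X has camera coordinates R X + t. Camera axes: x right, y down, z forward; pixel columns grow to the right and rows downward; lengths in mm; the calibration is good to about 2 mm. A picture is of the moment at which its call begins. There is no depth.
- env.job_done(): hands the job in, once; it reports no verdict.
The state is a dict: "t": time; "joints": joint angles; "qvel": joint speeds; "tau": joint torques, N m; "eef_pos": TCP position; "tcp_rot": TCP orientation; "ft_force": force on the tool from outside, world axes, zero at the start; "moment": the same for the moment, N m; "opening": opening from 0.0 (shut) to 1.0 (fully open).
Only numpy, scipy, OpenCV 4.12 (cv2) and the standard library are available. Lean on these libraries where they do the work, as an engineer would, in place of code of your own. Each camera call takes 0.05 s, during which the arm holds its last target. There are 200 camera calls.

## Working session

There is one attempt and no reset: what is moved stays moved. The work goes in short steps, Python scripts to look and compute and a tool call to move; the robot and the scene stay as the last step left them, time stands still between calls to the robot, and variables do not carry over. Pictures are saved under pics/ and viewed, about 12 in all and at most 16, crops included, and the job is handed in when it is done.

Besides the shell and the picture viewer there is one more tool, called after "Emit:" by a JSON object that holds its "fn" and its "kwargs", one argument or row to a line. apply_moves: Moves the arm, as the interface text tells. Its arguments: {"type":"object","properties":{"increments":{"type":"array"}},"required":["increments"]}

```bash
mkdir -p pics; cat > h.py <<'E'
import numpy as np, cv2
from cell import status, imaging, env
def cam(n):
    d=imaging.read_camera(n); p=np.asarray(d["pixels"]); f=p.shape[0]/2/np.tan(np.radians(d["fovy"])/2)
    d["K"]=np.array([[f,0,d["cx"]],[0,f,d["cy"]],[0,0,1.]]); d["D"]=np.array(d["distortion"],float)
    d["R"]=np.array(d["R"],float); d["t"]=np.array(d["t"],float); d["bgr"]=p[:,:,::-1].copy(); return d
def ray(d,uv,z):
    uv=np.asarray(uv,float).reshape(-1,1,2); n=cv2.undistortPoints(uv,d["K"],d["D"]).reshape(-1,2)
    v=np.c_[n,np.ones(len(n))]@d["R"]; c=-d["R"].T@d["t"]
    return c+v*((z-c[2])/v[:,2])[:,None]
def proj(d,X):
    return cv2.projectPoints(np.asarray(X,float).reshape(-1,1,3),cv2.Rodrigues(d["R"])[0],d["t"],d["K"],d["D"])[0].reshape(-1,2)
def st():
    s=status.state(); return s
E
python3 - <<'E'
from h import *
for n in("top","scene"):
    d=cam(n); cv2.imwrite(f"pics/{n}0.png",d["bgr"]); print(n,-d["R"].T@d["t"],d["fovy"],d["R"].round(2).tolist())
print(st())
E
```

```text
top [ 293.03345875   -5.69516472 1551.13159362] 47.11664679756467 [[0.01, -1.0, -0.0], [-0.98, -0.01, -0.19], [0.19, 0.01, -0.98]]
scene [1409.02923974 -397.59940878 1073.1847954 ] 52.49204172004223 [[0.45, 0.89, -0.0], [0.64, -0.32, -0.7], [-0.62, 0.31, -0.72]]
{'t': 0.1, 'joints': array([ 1.13243956e+00,  4.91476595e-01,  1.55937465e+00, -1.39743404e-05,
        1.09166036e+00, -1.05609087e-01]), 'qvel': array([-0.00118738, -0.00129566,  0.00059185, -0.00201412,  0.00014616,
       -0.00053991]), 'tau': array([ 3.14429810e-03, -6.13624763e+01, -2.58606845e+01,  6.94011454e-02,
        4.70430823e-02, -3.73524085e-05]), 'eef_pos': array([204.05754446, 590.55120338, 225.13903678]), 'tcp_rot': array([ 3.04947081,  1.5698773 , -1.9956594 ]), 'ft_force': array([ 0.19878881, -0.73275813,  0.10367583]), 'moment': array([0.0258229 , 0.03102093, 0.02056663]), 'opening': 1.0056897813607737}
```

View pics/top0.png

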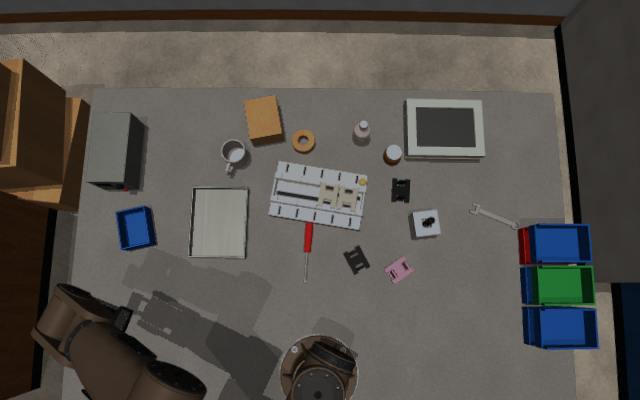

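View pics/scene0.png

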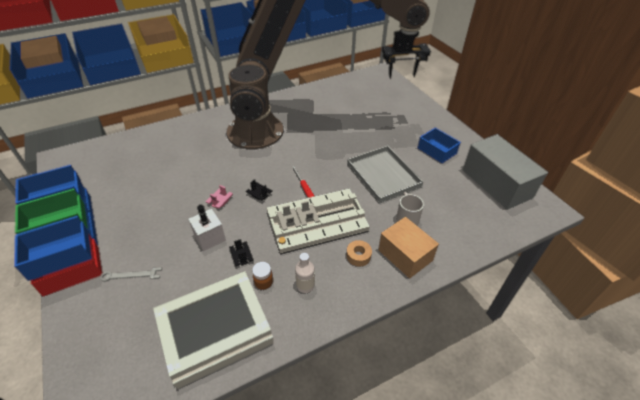

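```bash
python3 - <<'E'
import cv2
a=cv2.imread("pics/top0.png"); cv2.imwrite("pics/c1.png",cv2.resize(a[150:240,255:445],None,fx=4.2,fy=4.2,interpolation=cv2.INTER_CUBIC))
b=cv2.imread("pics/scene0.png"); cv2.imwrite("pics/c2.png",cv2.resize(b[180:260,180:380],None,fx=4,fy=4,interpolation=cv2.INTER_CUBIC))
E
```

```text
(no output)
```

View pics/c1.png

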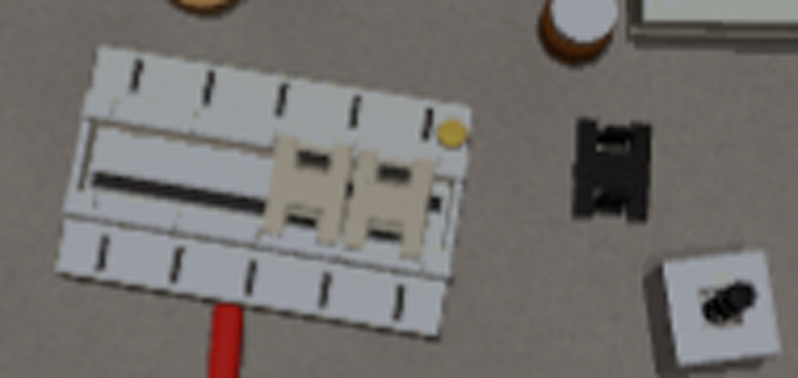

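View pics/c2.png

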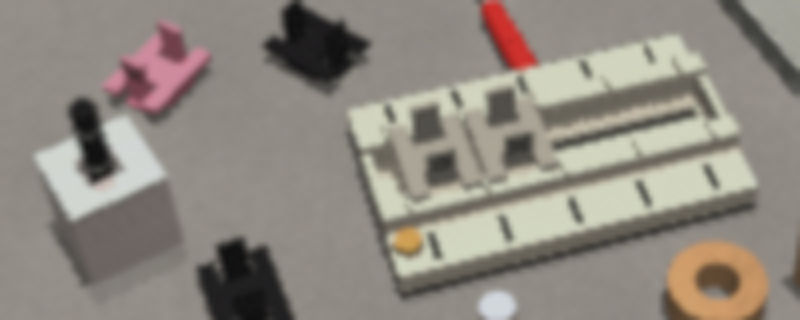

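```bash
cat > meas.py <<'E'
from h import *
def quad(d,win,lo,S=6,hi=256,ch=None):
    x0,x1,y0,y1=win; g=cv2.cvtColor(d["bgr"],cv2.COLOR_BGR2GRAY)[y0:y1,x0:x1]
    g=cv2.resize(g,None,fx=S,fy=S,interpolation=cv2.INTER_CUBIC)
    m=((g>lo)&(g<hi)).astype(np.uint8); m=cv2.morphologyEx(m,cv2.MORPH_OPEN,np.ones((2*S,2*S)))
    c=max(cv2.findContours(m,cv2.RETR_EXTERNAL,cv2.CHAIN_APPROX_NONE)[0],key=cv2.contourArea)
    h=cv2.convexHull(c); L=cv2.arcLength(h,True); e=.01
    q=h
    while len(q)>4: q=cv2.approxPolyDP(h,e*L,True); e+=.005
    q=q.reshape(-1,2).astype(float); c=c.reshape(-1,2).astype(float); lines=[]
    for i in range(len(q)):   # refine every side by a line fit
        a,b=q[i],q[(i+1)%len(q)]; u=(b-a)/np.linalg.norm(b-a); n=np.array([-u[1],u[0]])
        s=(c-a)@u; w=(c-a)@n; k=(s>.1*np.linalg.norm(b-a))&(s<.9*np.linalg.norm(b-a))&(abs(w)<1.5*S)
        v=cv2.fitLine(c[k].astype(np.float32),cv2.DIST_HUBER,0,.01,.01).ravel(); lines.append(np.cross([v[2],v[3],1],[v[2]+v[0],v[3]+v[1],1]))
    P=[np.cross(lines[i-1],lines[i]) for i in range(len(lines))]; P=np.array([p[:2]/p[2] for p in P])
    return (P+.5)/S-.5+[x0,y0]
def rep(n,name,P):
    c=P.mean(0)[:2]; e=np.roll(P,-1,0)-P; L=np.linalg.norm(e[:,:2],axis=1)
    a=[np.degrees(np.arctan2(v[1],v[0])) for v in e]
    print(n,name,"c",c.round(1),"L",L.round(1),"ang",np.round(a,1))
E
python3 - <<'E'
from meas import *
W={"top":dict(housing=(260,375,155,236),stand=(405,445,200,245),tray=(182,255,180,265)),
"scene":dict(housing=(262,375,183,256),stand=(185,225,205,250),tray=(343,425,143,203))}
Z=dict(housing=30,stand=85,tray=30)
for n in W:
    d=cam(n); g=cv2.cvtColor(d["bgr"],cv2.COLOR_BGR2GRAY)
    np.save(f"{n}.npy",d,allow_pickle=True)
    for k,w in W[n].items():
        gg=g[w[2]:w[3],w[0]:w[1]]; t=cv2.threshold(gg.copy(),0,255,cv2.THRESH_OTSU)[0]
        try: q=quad(d,w,t); print(k,"thr",t,q.round(1).tolist()); rep(n,k,ray(d,q,Z[k]))
        except Exception as e: print(n,k,t,e)
E
```

```text
housing thr 124.0 [[278.5, 160.7], [357.2, 173.5], [362.5, 215.7], [269.6, 199.9]]
top housing c [611.8  14.6] L [273.  145.9 317.2 139.6] ang [ -98.8 -173.    81.   -10.7]
stand thr 122.0 [[436.8, 209.1], [440.8, 233.4], [416.4, 236.4], [412.7, 212.2]]
top stand c [ 487.9 -342.6] L [79.7 79.9 79.1 79.7] ang [-172.4   97.6    7.5  -82. ]
tray thr 118.0 [[196.1, 189.8], [246.4, 189.8], [243.5, 255.9], [191.8, 256.5]]
top tray c [486.8 339.6] L [172.2 223.1 172.6 226.1] ang [-8.93e+01  1.80e+02  9.17e+01 -1.00e-01]
housing thr 157.0 [[341.5, 233.1], [279.3, 249.1], [277.5, 238.1], [337.4, 223.1]]
scene housing c [653.8 -51.1] L [210.4  44.8 207.1  44.5] ang [-98.7 164.6  81.3 -11.1]
stand thr 157.0 [[211.6, 207.5], [222.1, 223.5], [197.7, 234.8], [187.6, 218.4]]
scene stand c [ 488.9 -342. ] L [83.  81.8 81.3 83.1] ang [   7.1  -82.9 -172.    98.3]
tray thr 118.0 [[416.1, 142.6], [425.6, 202.3], [342.6, 202.4], [342.6, 142.6]]
scene tray c [491.3 332.6] L [336.5 292.  337.  301. ] ang [ -30.6 -116.6  150.9   63.2]
```

```bash
cat >> meas.py <<'E'
def sides(d,q,thr,S=6):
    """refine quad (image px) by bright->dark crossing along normals of each side"""
    g=cv2.GaussianBlur(cv2.cvtColor(d["bgr"],cv2.COLOR_BGR2GRAY),(0,0),.6).astype(np.float32); q=np.array(q,float); ctr=q.mean(0); lines=[]
    for i in range(4):
        a,b=q[i],q[(i+1)%4]; u=(b-a)/np.linalg.norm(b-a); n=np.array([-u[1],u[0]]); n*=np.sign((a-ctr)@n); pts=[]
        for s in np.linspace(.08,.92,40):
            o=np.arange(-4,4.01,.1); p=a+s*(b-a)+o[:,None]*n
            v=cv2.remap(g,p[:,:1].astype(np.float32),p[:,1:].astype(np.float32),cv2.INTER_LINEAR).ravel()
            j=np.argmin(np.gradient(v)); 
            if 3<j<len(o)-4: pts.append(p[j])
        v=cv2.fitLine(np.float32(pts),cv2.DIST_HUBER,0,.01,.01).ravel(); lines.append(np.cross([v[2],v[3],1],[v[2]+v[0],v[3]+v[1],1]))
    P=[np.cross(lines[i-1],lines[i]) for i in range(4)]; return np.array([p[:2]/p[2] for p in P])
E
python3 - <<'E'
from meas import *
T=np.load("top.npy",allow_pickle=True).item(); S=np.load("scene.npy",allow_pickle=True).item()
ct=lambda l:[(254.6+(u+.5)/4.2,149.6+(v+.5)/4.2) for u,v in l]
cs=lambda l:[(179.6+(u+.5)/4,179.6+(v+.5)/4) for u,v in l]
for d,n,q in((T,"top",ct([(98,46),(470,104),(438,338),(57,272)])),(S,"scene",cs([(349,107),(682,36),(757,187),(402,280)]))):
    rep(n,"raw",ray(d,q,30)); r=sides(d,q,0); print(r.round(1).tolist()); rep(n,"ref",ray(d,r,30))
for d,n,q in((T,"top",[(193,187),(247,187),(246,258),(189,258)]),(S,"scene",[(347,168),(386,148),(422,184),(380,200)])):
    rep(n,"tray raw",ray(d,q,30))
stud=ray(T,ct([(453,133)]),34); print("stud",stud)
print(ray(S,cs([(407,241)]),34))
E
```

```text
top raw c [586.4  10.5] L [306.7 192.7 307.9 188.8] ang [-98.4 172.1  80.9  -8.2]
[[278.0, 160.4], [367.3, 175.5], [358.7, 229.5], [267.6, 214.3]]
top ref c [586.4  10.8] L [310.  187.5 309.3 189.3] ang [-99.2 170.9  81.2  -8.9]
scene raw c [591.5   8.6] L [308.4 186.1 305.2 195.4] ang [ 79.9 -10.2 -98.4 170.8]
[[266.5, 207.1], [351.4, 187.4], [369.0, 226.3], [279.3, 248.7]]
scene ref c [589.6   9.6] L [317.2 190.8 307.1 188.1] ang [ 81.3 -12.1 -99.2 170.9]
top tray raw c [488.6 342.1] L [185.2 239.6 190.2 240.6] ang [ -89.3 -178.4   91.     0.4]
scene tray raw c [512.8 327.5] L [203.  234.9 182.  201.2] ang [  99.7    0.7  -90.2 -174. ]
stud [[ 633.19626102 -140.31484729   34.        ]]
[[ 632.1201611  -140.69826026   34.        ]]
```

```bash
cat >> h.py <<'E'
from scipy.spatial.transform import Rotation as Ro
H=np.array([587.5,10.2]); HY=np.radians(-9.0)
def hp(x,y): return H+np.array([np.cos(HY)*x-np.sin(HY)*y, np.sin(HY)*x+np.cos(HY)*y])
def plan(tgt,ang=None):
    """turn (deg about tool x) so tool z lies along world angle ang (deg, mod 180), then shift in tool axes"""
    s=st(); R=Ro.from_euler("xyz",s["tcp_rot"]).as_matrix(); p=np.array(s["eef_pos"]); turn=0
    cur=np.degrees(np.arctan2(R[1,2],R[0,2]))
    if ang is not None:
        turn=-((ang-cur+90)%180-90)  # tool x is down
        R=R@Ro.from_euler("x",turn,degrees=True).as_matrix()
    sh=R.T@(np.array(tgt,float)-p)
    print("t",round(s["t"],1),"p",p.round(1),"toolx",R[:,0].round(3),"zang",round(cur,1),"turn",round(turn,2),"then shift",sh.round(1),"F",np.round(s["ft_force"],1),"op",round(s["opening"],3),"j6",round(s["joints"][5],2))
E
python3 -c "
from h import *
T=np.load('top.npy',allow_pickle=True).item()
for y in(-99,-33):
  c=hp(0,y);print(y,c,proj(T,[*c,54]))
c=hp(0,-99); plan([*c,225],-9)
c=hp(0,-33); plan([*c,225],-9)"
```

```text
-99 [572.01298796 -87.58114572] [[347.30876774 197.86811751]]
-33 [582.33766265 -22.39371524] [[327.70557755 194.5712017 ]]
t 0.2 p [204.1 590.6 225.3] toolx [-0.    -0.001 -1.   ] zang 70.9 turn 79.93 then shift [ 6.000e-01 -6.123e+02  4.695e+02] F [-0.1  0.6 -0.3] op 1.0 j6 -0.11
t 0.2 p [204.1 590.6 225.3] toolx [-0.    -0.001 -1.   ] zang 70.9 turn 79.93 then shift [ 5.000e-01 -5.463e+02  4.695e+02] F [-0.1  0.6 -0.3] op 1.0 j6 -0.11
```

Emit:
{"fn": "apply_moves", "kwargs": {
  "increments": [
    [0,0,0,0,8],
    [0,0,0,0,8],
    [0,0,0,0,8],
    [0,0,0,0,8],
    [0,0,0,0,8],
    [0,0,0,0,8],
    [0,0,0,0,8],
    [0,0,0,0,8],
    [0,0,0,0,8],
    [0,0,0,0,8]
  ]
}}

```text
t: 1.2
eef_pos: [204.1, 590.7, 225.5]
tcp_rot: [-1.879, 1.57, -2.043]
ft_force: [-0.2, 0.0, 0.1]
opening: 1.002
```

Emit:
{"fn": "apply_moves", "kwargs": {
  "increments": [
    [0,0,-38,29,0],
    [0,0,-38,29,0],
    [0,0,-38,29,0],
    [0,0,-38,29,0],
    [0,0,-38,29,0],
    [0,0,-38,29,0],
    [0,0,-38,29,0],
    [0,0,-38,29,0],
    [0,0,-38,29,0],
    [0,0,-38,29,0]
  ]
}}

```text
t: 2.2
eef_pos: [431.2, 167.9, 225.8]
tcp_rot: [0.692, 1.57, 0.533]
ft_force: [0.8, -0.6, -0.2]
opening: 1.001
```

Emit:
{"fn": "apply_moves", "kwargs": {
  "increments": [
    [0,0,-38,29,0],
    [0,0,-38,29,0],
    [0,0,-38,29,0],
    [0,0,-38,29,0],
    [0,0,-38,29,0],
    [0,0,-38,29,0],
    [0,0,0,0,0],
    [0,0,0,0,0]
  ]
}}

```text
t: 3.0
eef_pos: [566.3, -83.5, 225.0]
tcp_rot: [2.867, 1.57, 2.707]
ft_force: [-0.5, 0.5, -0.4]
opening: 0.999
```

```bash
python3 -c "
from h import *
c=hp(0,-99); plan([*c,70],-9)"
```

```text
t 3.0 p [566.3 -83.5 225. ] toolx [-0.001  0.    -1.   ] zang -9.2 turn -0.17 then shift [155.   -3.2   6.4] F [-0.5  0.5 -0.4] op 0.999 j6 -0.1
```

Emit:
{"fn": "apply_moves", "kwargs": {
  "increments": [
    [0,0,-3.2,6.4,0],
    [0,30,0,0,0],
    [0,35,0,0,0],
    [0,30,0,0,0],
    [0,20,0,0,0],
    [0,0,0,0,0]
  ]
}}

```text
t: 3.6
eef_pos: [571.3, -85.6, 108.6]
tcp_rot: [3.006, 1.567, 2.849]
ft_force: [1.0, 0.9, 0.7]
opening: 1.0
```

```bash
python3 -c "
from h import *
c=hp(0,-99); plan([*c,70],-9)
a=cam('top')['bgr'];b=cam('scene')['bgr']
f=lambda i:cv2.resize(i,(780,290),interpolation=cv2.INTER_CUBIC)
cv2.imwrite('pics/p1.png',np.vstack([f(a[150:240,260:400]),f(b[170:260,240:380])]))"
```

```text
t 3.6 p [571.3 -85.6 108.6] toolx [-0.004  0.001 -1.   ] zang -9.0 turn 0.02 then shift [38.6 -1.9  1.2] F [1.  0.9 0.7] op 1.0 j6 -0.11
```

View pics/p1.png

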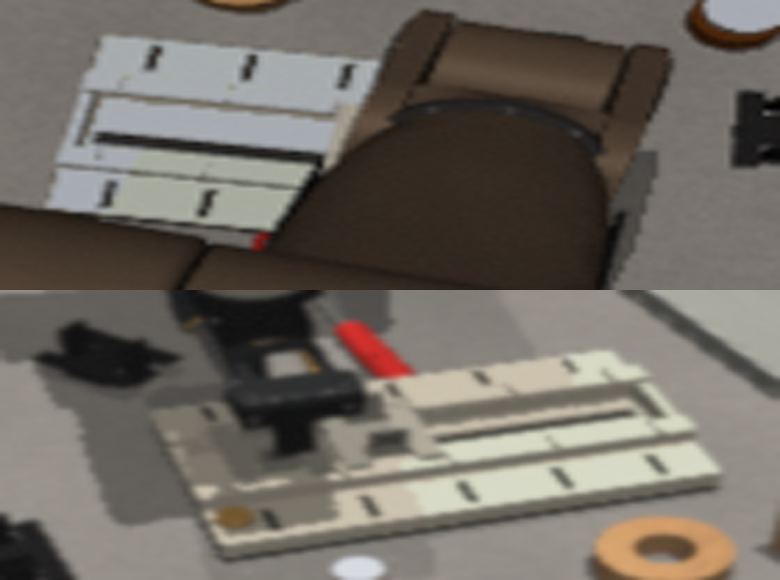

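Emit:
{"fn": "apply_moves", "kwargs": {
  "increments": [
    [0,0,-1.9,1.2,0],
    [0,18,0,0,0],
    [0,12,0,0,0],
    [0,8,0,0,0],
    [0,0,0,0,0],
    [0,0,0,0,0]
  ]
}}

```text
t: 4.3
eef_pos: [573.4, -89.1, 72.9]
tcp_rot: [0.482, 1.571, 0.324]
ft_force: [-0.2, 0.3, 0.4]
opening: 0.998
```

Emit:
{"fn": "apply_moves", "kwargs": {
  "increments": [
    [1,0,0,0,0],
    [1,0,0,0,0],
    [1,0,0,0,0],
    [1,0,0,0,0],
    [1,0,0,0,0],
    [1,0,0,0,0],
    [1,0,0,0,0],
    [1,0,0,0,0],
    [1,0,0,0,0],
    [1,0,0,0,0]
  ]
}}

```text
t: 5.3
eef_pos: [573.3, -89.0, 72.9]
tcp_rot: [0.215, 1.57, 0.057]
ft_force: [-2.0, 1.3, 5.3]
opening: 0.411
```

```bash
python3 -c "
from h import *
c=hp(0,-99); plan([*c,70],-9)"
```

```text
t 5.3 p [573.3 -89.   72.9] toolx [ 0.  0. -1.] zang -9.1 turn -0.07 then shift [ 2.9  1.2 -1.5] F [-2.   1.3  5.3] op 0.411 j6 -0.11
```

Emit:
{"fn": "apply_moves", "kwargs": {
  "increments": [
    [1,-5,0,0,0],
    [1,-8,0,0,0],
    [1,-12,0,0,0],
    [1,-20,0,0,0],
    [1,-30,0,0,0],
    [1,-30,0,0,0],
    [1,-20,0,0,0],
    [1,0,0,0,0],
    [1,0,0,0,0]
  ]
}}

```text
t: 6.2
eef_pos: [573.0, -89.0, 197.8]
tcp_rot: [0.033, 1.57, -0.125]
ft_force: [-0.9, -0.4, -1.4]
opening: 0.407
```

```bash
python3 -c "
from h import *
plan([541,341,200],0)
b=cam('scene')['bgr']
cv2.imwrite('pics/p2.png',cv2.resize(b[130:260,220:380],None,fx=4,fy=4))"
```

```text
t 6.2 p [573.  -89.  197.8] toolx [ 0.001 -0.    -1.   ] zang -9.1 turn -9.07 then shift [ -2.3 430.  -32. ] F [-0.9 -0.4 -1.4] op 0.407 j6 -0.11
```

View pics/p2.png

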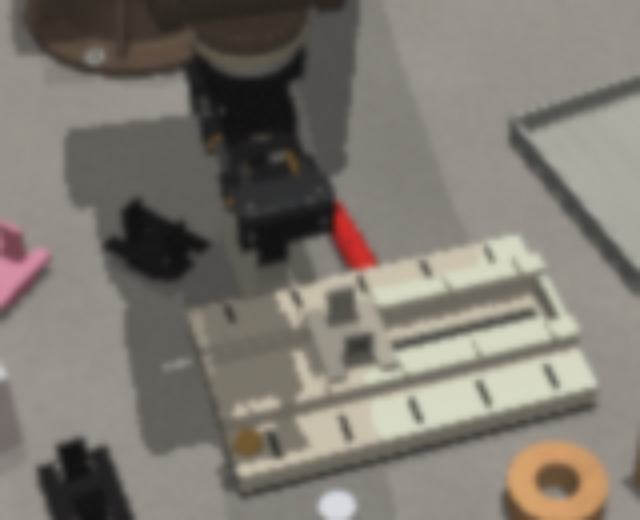

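Emit:
{"fn": "apply_moves", "kwargs": {
  "increments": [
    [1,0,0,0,-4.5],
    [1,0,0,0,-4.57],
    [1,0,20,-3,0],
    [1,0,40,-4,0],
    [1,0,40,-4,0],
    [1,0,40,-4,0],
    [1,0,40,-4,0],
    [1,0,40,-4,0],
    [1,0,40,-4,0],
    [1,0,40,-5,0]
  ]
}}

```text
t: 7.25
eef_pos: [540.5, 212.4, 196.3]
tcp_rot: [-2.899, 1.569, -2.899]
ft_force: [1.1, -0.1, -2.3]
opening: 0.411
```

Emit:
{"fn": "apply_moves", "kwargs": {
  "increments": [
    [1,0,40,0,0],
    [1,0,40,0,0],
    [1,0,30,0,0],
    [1,0,20,0,0],
    [1,0,0,0,0],
    [1,0,0,0,0]
  ]
}}

```text
t: 7.85
eef_pos: [541.0, 340.4, 196.7]
tcp_rot: [-2.571, 1.569, -2.571]
ft_force: [0.6, -0.9, -1.3]
opening: 0.41
```

```bash
python3 -c "
from meas import *
plan([541,341,44],0)
d=cam('scene');b=d['bgr'];t=cam('top')['bgr']
cv2.imwrite('pics/p3.png',np.hstack([cv2.resize(b[100:230,310:440],(400,400)),cv2.resize(t[160:290,170:300],(400,400))]))"
```

```text
t 7.8 p [541.  340.4 196.7] toolx [-0.001 -0.001 -1.   ] zang 0.0 turn 0.02 then shift [152.7   0.7   0.2] F [ 0.6 -0.9 -1.3] op 0.41 j6 0.46
```

View pics/p3.png

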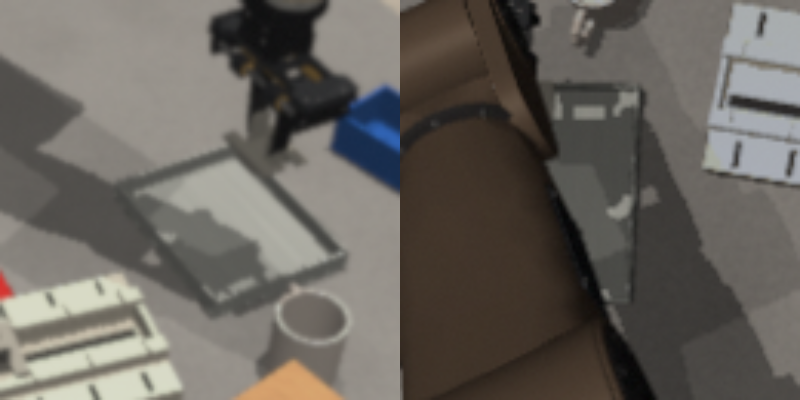

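Emit:
{"fn": "apply_moves", "kwargs": {
  "increments": [
    [1,40,0,0,0],
    [1,40,0,0,0],
    [1,30,0,0,0],
    [1,20,0,0,0],
    [1,10,0,0,0],
    [1,6,0,0,0],
    [1,4,0,0,0],
    [1,0,0,0,0],
    [1,0,0,0,0]
  ]
}}

```text
t: 8.85
eef_pos: [541.6, 341.1, 48.5]
tcp_rot: [0.509, 1.569, 0.509]
ft_force: [-0.3, 0.6, -0.6]
opening: 0.404
```

```bash
python3 -c "
from meas import *
plan([541,341,44],0)"
```

```text
t 8.8 p [541.6 341.1  48.5] toolx [ 0.001  0.001 -1.   ] zang -0.0 turn -0.0 then shift [ 4.5 -0.1 -0.6] F [-0.3  0.6 -0.6] op 0.404 j6 0.46
```

Emit:
{"fn": "apply_moves", "kwargs": {
  "increments": [
    [1,2,0,0,0],
    [1,1.5,0,0,0],
    [1,1,0,0,0],
    [1,0,0,0,0]
  ]
}}

```text
t: 9.25
eef_pos: [541.3, 341.0, 43.5]
tcp_rot: [0.639, 1.57, 0.639]
ft_force: [-0.7, -0.8, 2.6]
opening: 0.411
```

Emit:
{"fn": "apply_moves", "kwargs": {
  "increments": [
    [0.45,0,0,0,0],
    [0.3,0,0,0,0],
    [0,0,0,0,0],
    [0,0,0,0,0],
    [0,0,0,0,0],
    [0,0,0,0,0],
    [0,-20,0,0,0],
    [0,-40,0,0,0],
    [0,-50,0,0,0],
    [0,-45,0,0,0]
  ]
}}

```text
t: 10.25
eef_pos: [541.1, 340.9, 200.1]
tcp_rot: [1.055, 1.571, 1.055]
ft_force: [0.0, -0.4, 0.0]
opening: 0.995
```

```bash
python3 -c "
from h import *
c=hp(0,-33); plan([*c,198],-9)"
```

```text
t 10.2 p [541.1 340.9 200.1] toolx [ 0.  0. -1.] zang 0.0 turn 9.0 then shift [   2.1 -352.4   97.6] F [ 0.  -0.4  0. ] op 0.995 j6 0.46
```

Emit:
{"fn": "apply_moves", "kwargs": {
  "increments": [
    [0,0,0,0,4.5],
    [0,0,0,0,4.5],
    [0,0,-44,12.2,0],
    [0,0,-44,12.2,0],
    [0,0,-44,12.2,0],
    [0,0,-44,12.2,0],
    [0,0,-44,12.2,0],
    [0,0,-44,12.2,0],
    [0,0,-44,12.2,0],
    [0,0,-44,12.2,0]
  ]
}}

```text
t: 11.25
eef_pos: [582.5, -23.8, 198.3]
tcp_rot: [0.502, 1.571, 0.345]
ft_force: [0.5, 0.0, -0.1]
opening: 1.002
```

Emit:
{"fn": "apply_moves", "kwargs": {
  "increments": [
    [0,0,0,0,0],
    [0,20,0,0,0],
    [0,30,0,0,0],
    [0,30,0,0,0],
    [0,0,0,0,0]
  ]
}}

```text
t: 11.75
eef_pos: [580.9, -21.3, 115.1]
tcp_rot: [3.123, 1.565, 2.967]
ft_force: [-0.1, 0.1, 0.3]
opening: 0.999
```

```bash
python3 -c "
from h import *
c=hp(0,-33); plan([*c,72],-9)
d=cam('scene');b=d['bgr'];t=cam('top')['bgr']
cv2.imwrite('pics/p4.png',np.hstack([cv2.resize(b[120:250,310:440],(400,400)),cv2.resize(t[160:290,170:300],(400,400))]))"
```

```text
t 11.8 p [580.9 -21.3 115.1] toolx [-0.006  0.001 -1.   ] zang -9.0 turn 0.02 then shift [43.1 -0.9  1.9] F [-0.1  0.1  0.3] op 0.999 j6 0.01
```

View pics/p4.png

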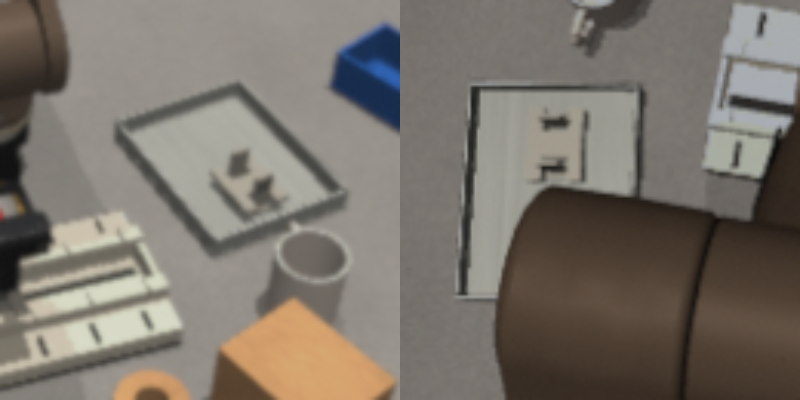

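Emit:
{"fn": "apply_moves", "kwargs": {
  "increments": [
    [0,20,0,0,0],
    [0,15,0,0,0],
    [0,9,0,0,0],
    [0,0,0,0,0],
    [0,0,0,0,0]
  ]
}}

```text
t: 12.35
eef_pos: [583.1, -21.9, 75.2]
tcp_rot: [0.087, 1.57, -0.07]
ft_force: [0.1, 0.1, -0.8]
opening: 1.001
```

Emit:
{"fn": "apply_moves", "kwargs": {
  "increments": [
    [1,0,0,0,0],
    [1,0,0,0,0],
    [1,0,0,0,0],
    [1,0,0,0,0],
    [1,0,0,0,0],
    [1,0,0,0,0],
    [1,0,0,0,0],
    [1,0,0,0,0],
    [1,0,0,0,0],
    [1,0,0,0,0]
  ]
}}

```text
t: 13.35
eef_pos: [582.6, -21.9, 74.4]
tcp_rot: [0.394, 1.57, 0.237]
ft_force: [-0.3, 0.4, 5.6]
opening: 0.411
```

Emit:
{"fn": "apply_moves", "kwargs": {
  "increments": [
    [1,-5,0,0,0],
    [1,-8,0,0,0],
    [1,-12,0,0,0],
    [1,-20,0,0,0],
    [1,-30,0,0,0],
    [1,-30,0,0,0],
    [1,-20,0,0,0],
    [1,0,0,0,0],
    [1,0,0,0,0]
  ]
}}

```text
t: 14.25
eef_pos: [582.4, -21.9, 199.3]
tcp_rot: [0.146, 1.57, -0.011]
ft_force: [1.1, -0.9, -1.7]
opening: 0.41
```

```bash
python3 -c "
from h import *
plan([433,341,198],0)"
```

```text
t 14.2 p [582.4 -21.9 199.3] toolx [ 0.001 -0.    -1.   ] zang -9.0 turn -9.0 then shift [   1.2  362.9 -149.4] F [ 1.1 -0.9 -1.7] op 0.41 j6 0.01
```

Emit:
{"fn": "apply_moves", "kwargs": {
  "increments": [
    [1,0,0,0,-4.5],
    [1,0,0,0,-4.5],
    [1,0,24,-10,0],
    [1,0,40,-16,0],
    [1,0,40,-16,0],
    [1,0,40,-16,0],
    [1,0,40,-16,0],
    [1,0,40,-16,0],
    [1,0,40,-17,0],
    [1,0,40,-17,0]
  ]
}}

```text
t: 15.25
eef_pos: [457.2, 283.3, 197.9]
tcp_rot: [-2.73, 1.569, -2.73]
ft_force: [1.3, 1.0, -0.7]
opening: 0.409
```

Emit:
{"fn": "apply_moves", "kwargs": {
  "increments": [
    [1,0,37,-17,0],
    [1,0,22,-8,0],
    [1,0,0,0,0],
    [1,40,0,0,0],
    [1,40,0,0,0],
    [1,30,0,0,0],
    [1,20,0,0,0],
    [1,10,0,0,0],
    [1,0,0,0,0],
    [1,0,0,0,0]
  ]
}}

```text
t: 16.25
eef_pos: [433.9, 340.8, 59.6]
tcp_rot: [0.568, 1.57, 0.567]
ft_force: [0.8, 1.0, -1.2]
opening: 0.408
```

```bash
python3 -c "
from h import *
plan([433,341,45],0)"
```

```text
t 16.2 p [433.9 340.8  59.6] toolx [ 0.  0. -1.] zang -0.0 turn -0.02 then shift [14.6  0.2 -0.9] F [ 0.8  1.  -1.2] op 0.408 j6 0.55
```

Emit:
{"fn": "apply_moves", "kwargs": {
  "increments": [
    [1,5,0,0,0],
    [1,4,0,0,0],
    [1,3,0,0,0],
    [1,2,0,0,0],
    [1,1,0,0,0],
    [1,0,0,0,0]
  ]
}}

```text
t: 16.85
eef_pos: [433.6, 341.1, 44.9]
tcp_rot: [0.572, 1.57, 0.573]
ft_force: [-1.3, -1.3, 7.7]
opening: 0.409
```

Emit:
{"fn": "apply_moves", "kwargs": {
  "increments": [
    [0.45,0,0,0,0],
    [0.3,0,0,0,0],
    [0,0,0,0,0],
    [0,0,0,0,0],
    [0,0,0,0,0],
    [0,0,0,0,0],
    [0,-20,0,0,0],
    [0,-40,0,0,0],
    [0,-50,0,0,0],
    [0,-45,0,0,0]
  ]
}}

```text
t: 17.85
eef_pos: [433.3, 340.9, 201.0]
tcp_rot: [-3.001, 1.571, -3.001]
ft_force: [0.3, 0.4, -0.1]
opening: 0.998
```

```bash
python3 -c "
from h import *
plan([488,-342,230],-9)"
```

```text
t 17.9 p [433.3 340.9 201. ] toolx [-0. -0. -1.] zang 0.0 turn 9.0 then shift [ -29.  -665.9  160.8] F [ 0.3  0.4 -0.1] op 0.998 j6 0.55
```

Emit:
{"fn": "apply_moves", "kwargs": {
  "increments": [
    [0,-20,0,0,4.5],
    [0,-15,0,0,4.5],
    [0,0,-47.5,11.5,0],
    [0,0,-47.5,11.5,0],
    [0,0,-47.5,11.5,0],
    [0,0,-47.5,11.5,0],
    [0,0,-47.5,11.5,0],
    [0,0,-47.5,11.5,0],
    [0,0,-47.5,11.5,0],
    [0,0,-47.5,11.5,0]
  ]
}}

```text
t: 18.85
eef_pos: [464.7, -50.6, 234.2]
tcp_rot: [0.443, 1.57, 0.286]
ft_force: [1.4, 0.4, 0.9]
opening: 1.0
```

Emit:
{"fn": "apply_moves", "kwargs": {
  "increments": [
    [0,0,-47.5,11.5,0],
    [0,0,-47.5,11.5,0],
    [0,0,-47.5,11.5,0],
    [0,0,-47.5,11.5,0],
    [0,0,-47.5,11.5,0],
    [0,0,-47.5,11.5,0],
    [0,0,0,0,0],
    [0,0,0,0,0]
  ]
}}

```text
t: 19.65
eef_pos: [488.1, -341.5, 233.3]
tcp_rot: [2.412, 1.569, 2.254]
ft_force: [0.1, 0.5, 0.1]
opening: 1.002
```

```bash
python3 - <<'E'
from meas import *
plan([488,-342,230],-9)
T=cam("top");S=cam("scene");np.save("T2.npy",T,allow_pickle=True);np.save("S2.npy",S,allow_pickle=True)
t,b=T["bgr"],S["bgr"]
print(cv2.absdiff(t,cv2.imread("pics/top0.png")).shape)
f=lambda i,w,h:cv2.resize(i,(w,h),interpolation=cv2.INTER_CUBIC)
cv2.imwrite("pics/p5.png",np.vstack([f(t[150:240,180:380],800,360)[:, :],np.hstack([f(b[180:255,260:375],400,235),f(b[130:210,340:430],400,235)])]))
try: rep("scene","stand",ray(S,quad(S,(185,225,205,250),157),85))
except Exception as e: print(e)
E
```

```text
t 19.6 p [ 488.1 -341.5  233.3] toolx [-0.001  0.001 -1.   ] zang -9.1 turn -0.1 then shift [ 3.3 -0.5  0. ] F [0.1 0.5 0.1] op 1.002 j6 -0.56
(400, 640, 3)
scene stand c [ 506.3 -311.9] L [39.1 42.7 57.1  3.9] ang [  7.1 -82.9 143.4  63.3]
```

View pics/p5.png

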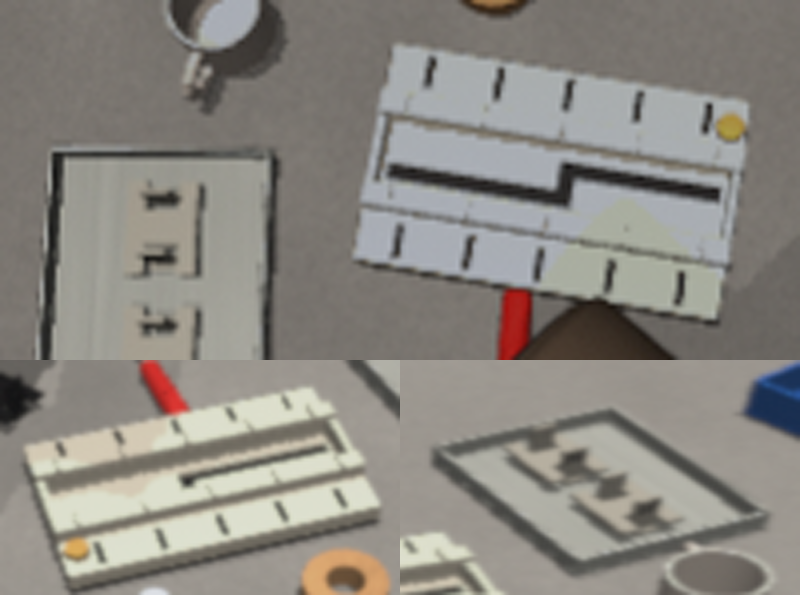

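```bash
python3 - <<'E'
from meas import *
T=np.load("T2.npy",allow_pickle=True).item();S=np.load("S2.npy",allow_pickle=True).item()
xs=np.arange(-30,30.1,.5); ys=np.arange(-155,155.1,.5)
for n,d in(("top",T),("scene",S)):
    g=cv2.cvtColor(d["bgr"],cv2.COLOR_BGR2GRAY)
    X,Y=np.meshgrid(xs,ys,indexing="ij"); P=H+np.stack([np.cos(HY)*X-np.sin(HY)*Y,np.sin(HY)*X+np.cos(HY)*Y],-1)
    uv=proj(d,np.c_[P.reshape(-1,2),np.full(X.size,10.)]).reshape(*X.shape,2).astype(np.float32)
    r=cv2.remap(g,uv[...,0],uv[...,1],cv2.INTER_CUBIC).astype(float)
    w=np.clip(110-r,0,None); w[abs(xs)>22]=0
    # per-y centroid and width
    for y in range(-150,151,10):
        k=np.abs(ys-y)<=1.5; p=w[:,k].mean(1); print(n,y,"x",round((p@xs)/max(p.sum(),1e-6),1),"w",round((p>p.max()/2).sum()*.5,1),"dk",round(p.max()))  if n=="top" else None
    if n=="top":
        mid=lambda a,b:w[(xs>a)&(xs<b)].mean(0)
        for a,b in((-14,-6),(-6,-1),(-2,3),(3,8),(6,14)):
            p=mid(a,b); on=np.where(p>p.max()/2)[0]; print("band",a,b,ys[on.min()],ys[on.max()],round(p.max()))
    cv2.imwrite(f"pics/r_{n}.png",r)
rep("h","top",ray(T,sides(T,[(278,160.4),(367.3,175.5),(358.7,229.5),(267.6,214.3)],0),30))
E
```

```text
top -150 x 0.0 w 0.0 dk 0
top -140 x 13.9 w 9.5 dk 49
top -130 x 13.7 w 9.0 dk 80
top -120 x 14.0 w 9.5 dk 79
top -110 x 13.8 w 9.0 dk 83
top -100 x 14.0 w 9.5 dk 78
top -90 x 13.7 w 9.0 dk 79
top -80 x 14.1 w 9.5 dk 78
top -70 x 14.0 w 9.5 dk 85
top -60 x 14.0 w 9.5 dk 78
top -50 x 13.8 w 9.5 dk 78
top -40 x 14.0 w 9.5 dk 77
top -30 x 13.9 w 9.5 dk 79
top -20 x 13.9 w 9.5 dk 77
top -10 x 1.3 w 35.5 dk 90
top 0 x -12.3 w 10.0 dk 75
top 10 x -12.0 w 10.0 dk 75
top 20 x -12.2 w 10.0 dk 80
top 30 x -12.0 w 10.5 dk 74
top 40 x -12.4 w 10.0 dk 75
top 50 x -12.1 w 10.0 dk 74
top 60 x -12.3 w 10.0 dk 78
top 70 x -12.2 w 10.0 dk 75
top 80 x -12.3 w 10.0 dk 78
top 90 x -12.4 w 10.0 dk 75
top 100 x -12.4 w 10.0 dk 76
top 110 x -12.6 w 9.5 dk 75
top 120 x -12.3 w 10.0 dk 81
top 130 x -12.7 w 10.0 dk 75
top 140 x -12.7 w 9.5 dk 48
top 150 x 0.7 w 34.0 dk 19
band -14 -6 -15.0 139.5 73
band -6 -1 -15.0 -4.5 74
band -2 3 -15.0 -5.0 79
band 3 8 -15.0 -5.0 74
band 6 14 -139.5 -5.0 72
h top c [586.4  11.2] L [310.6 188.3 310.3 189.1] ang [-99.1 171.   81.   -8.9][ WARN:0@0.384] global loadsave.cpp:1063 imwrite_ Unsupported depth image for selected encoder is fallbacked to CV_8U.
```

```bash
python3 - <<'E'
from meas import *
T=np.load("top.npy",allow_pickle=True).item();S=np.load("scene.npy",allow_pickle=True).item();S2=np.load("S2.npy",allow_pickle=True).item()
for n,d,w in(("top",T,(415,440,208,235)),("scene",S,(192,215,200,232))):
    g=cv2.cvtColor(d["bgr"],cv2.COLOR_BGR2GRAY); k=np.argwhere(g[w[2]:w[3],w[0]:w[1]]<45)[:,::-1]+[w[0],w[2]]
    for z0 in(155,): 
        # handle axis direction: project vertical line through candidate xy, fit black pixels' principal axis
        v=cv2.fitLine(k.astype(np.float32),cv2.DIST_L2,0,.01,.01).ravel(); c=k.mean(0); print(n,len(k),"centroid",c.round(1),"dir",v[:2].round(2),"ray@120",ray(d,c,120).round(1))
print("model",proj(T,[[488,-342,155],[488,-342,85]]).round(1).tolist(),proj(S,[[488,-342,155],[488,-342,85]]).round(1).tolist())
a=cv2.resize(S["bgr"][190:250,175:235],(400,400),interpolation=cv2.INTER_CUBIC);b=cv2.resize(S2["bgr"][190:250,175:235],(400,400),interpolation=cv2.INTER_CUBIC)
cv2.imwrite("pics/p6.png",np.hstack([a,b]))
E
```

```text
top 65 centroid [428.1 221.6] dir [ 0.88 -0.47] ray@120 [[ 486.8 -339.1  120. ]]
scene 70 centroid [202.2 213.8] dir [0.31 0.95] ray@120 [[ 489.4 -343.4  120. ]]
model [[431.6, 219.7], [426.5, 222.7]] [[200.2, 205.8], [204.7, 220.6]]
```

View pics/p6.png

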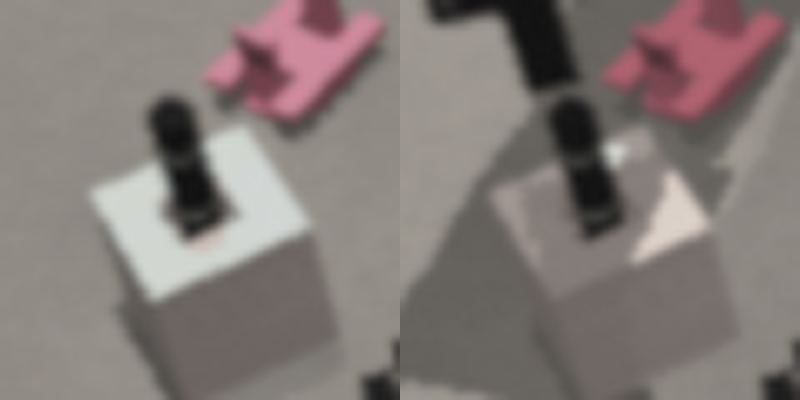

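Emit:
{"fn": "apply_moves", "kwargs": {
  "increments": [
    [0,30,0,0,0],
    [0,40,0,0,0],
    [0,30,0,0,0],
    [0,16,0,0,0],
    [0,10,0,0,0],
    [0,0,0,0,0],
    [0,0,0,0,0]
  ]
}}

```text
t: 20.45
eef_pos: [489.0, -340.7, 109.0]
tcp_rot: [-0.46, 1.57, -0.617]
ft_force: [-0.4, 0.9, -0.4]
opening: 0.995
```

Emit:
{"fn": "apply_moves", "kwargs": {
  "increments": [
    [1,0,0,0,0],
    [1,0,0,0,0],
    [1,0,0,0,0],
    [1,0,0,0,0],
    [1,0,0,0,0],
    [1,0,0,0,0],
    [1,0,0,0,0],
    [1,0,0,0,0],
    [1,0,0,0,0],
    [1,0,0,0,0]
  ]
}}

```text
t: 21.45
eef_pos: [488.6, -340.9, 108.1]
tcp_rot: [2.071, 1.571, 1.914]
ft_force: [-0.3, 0.4, 0.2]
opening: 0.23
```

```bash
python3 - <<'E'
from h import *
plan([488,-342,107],-9)
E
```

```text
t 21.4 p [ 488.6 -340.9  108.1] toolx [-0.  0. -1.] zang -9.0 turn 0.0 then shift [ 1.1 -1.1 -0.4] F [-0.3  0.4  0.2] op 0.23 j6 -0.56
```

Emit:
{"fn": "apply_moves", "kwargs": {
  "increments": [
    [1,-8,0,0,0],
    [1,-15,0,0,0],
    [1,-25,0,0,0],
    [1,-25,0,0,0],
    [1,-25,0,0,0],
    [1,-12,0,0,0],
    [1,0,0,0,0]
  ]
}}

```text
t: 22.15
eef_pos: [488.9, -341.2, 219.7]
tcp_rot: [-0.527, 1.568, -0.684]
ft_force: [0.4, 0.9, -1.2]
opening: 0.227
```

```bash
python3 - <<'E'
from h import *
c=hp(13.9,-136); print(c); plan([*c,218],-9)
E
```

```text
[ 579.95378069 -126.30005338]
t 22.1 p [ 488.9 -341.2  219.7] toolx [ 0.002 -0.002 -1.   ] zang -9.0 turn 0.0 then shift [  1.5 226.5  56.3] F [ 0.4  0.9 -1.2] op 0.227 j6 -0.56
```

Emit:
{"fn": "apply_moves", "kwargs": {
  "increments": [
    [1,0,18,4.5,0],
    [1,0,40,10,0],
    [1,0,40,10,0],
    [1,0,40,10,0],
    [1,0,40,10,0],
    [1,0,32,8,0],
    [1,0,16.5,4,0],
    [1,0,0,0,0],
    [1,0,0,0,0]
  ]
}}

```text
t: 23.05
eef_pos: [579.5, -126.1, 217.4]
tcp_rot: [3.083, 1.57, 2.926]
ft_force: [0.6, -0.3, -0.1]
opening: 0.228
```

Emit:
{"fn": "apply_moves", "kwargs": {
  "increments": [
    [1,20,0,0,0],
    [1,20,0,0,0],
    [1,14,0,0,0],
    [1,0,0,0,0],
    [1,0,0,0,0]
  ]
}}

```text
t: 23.55
eef_pos: [579.6, -127.1, 164.3]
tcp_rot: [2.956, 1.57, 2.798]
ft_force: [0.7, 0.3, -2.0]
opening: 0.228
```

```bash
python3 - <<'E'
from h import *
c=hp(13.9,-136); plan([*c,109],-9)
S=cam("scene");T=cam("top");p=np.array(st()["eef_pos"])
z=p[2]-103
print("tip model",proj(S,[p-[0,0,103],p-[0,0,43]]).round(1).tolist(),"seam0",proj(S,[*c,6]).round(1))
cv2.imwrite("pics/S7.png",S["bgr"]);cv2.imwrite("pics/p7.png",cv2.resize(S["bgr"][195:255,245:325],None,fx=9,fy=9,interpolation=cv2.INTER_CUBIC))
E
```

```text
t 23.6 p [ 579.6 -127.1  164.3] toolx [-0.  0. -1.] zang -9.1 turn -0.07 then shift [55.3  0.8  0.2] F [ 0.7  0.3 -2. ] op 0.228 j6 -0.17
tip model [[278.6, 221.9], [277.3, 209.5]] seam0 [[279.9 232.6]]
```

View pics/p7.png

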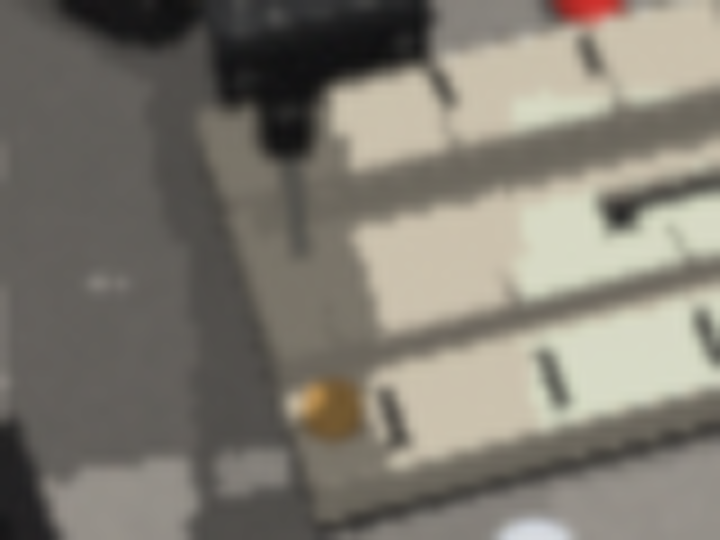

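Emit:
{"fn": "apply_moves", "kwargs": {
  "increments": [
    [1,0,2.5,0,0],
    [1,15,0,0,0],
    [1,15,0,0,0],
    [1,8,0,0,0],
    [1,3,0,0,0],
    [1,2,0,0,0],
    [1,0,0,0,0],
    [1,0,0,0,0]
  ]
}}

```text
t: 24.45
eef_pos: [580.4, -123.7, 121.6]
tcp_rot: [-0.045, 1.57, -0.202]
ft_force: [-0.2, 0.4, -0.1]
opening: 0.227
```

```bash
python3 - <<'E'
from h import *
c=hp(13.9,-134); plan([*c,109],-9)
E
```

```text
t 24.4 p [ 580.4 -123.7  121.6] toolx [ 0.001 -0.    -1.   ] zang -9.0 turn 0.0 then shift [12.6 -0.7 -0.1] F [-0.2  0.4 -0.1] op 0.227 j6 -0.16
```

Emit:
{"fn": "apply_moves", "kwargs": {
  "increments": [
    [1,2,0,0,0],
    [1,2,0,0,0],
    [1,2,0,0,0],
    [1,1,0,0,0],
    [1,0,0,0,0],
    [1,0,0,0,0]
  ]
}}

```text
t: 25.05
eef_pos: [580.2, -123.6, 114.1]
tcp_rot: [1.2, 1.571, 1.043]
ft_force: [0.2, 0.1, -0.9]
opening: 0.23
```

Emit:
{"fn": "apply_moves", "kwargs": {
  "increments": [
    [1,1.5,0,0,0],
    [1,1.5,0,0,0],
    [1,0,0,0,0],
    [1,0,0,0,0]
  ]
}}

```text
t: 25.45
eef_pos: [580.2, -123.6, 111.1]
tcp_rot: [2.451, 1.571, 2.294]
ft_force: [0.2, -0.3, -0.8]
opening: 0.229
```

Emit:
{"fn": "apply_moves", "kwargs": {
  "increments": [
    [1,0,-1,0,0],
    [1,0,-1,0,0],
    [1,0,-1,0,0],
    [1,0,0,0,0],
    [1,0,0,0,0]
  ]
}}

```text
t: 25.95
eef_pos: [579.7, -126.6, 111.1]
tcp_rot: [1.752, 1.571, 1.595]
ft_force: [-0.2, -0.0, -1.0]
opening: 0.228
```

Emit:
{"fn": "apply_moves", "kwargs": {
  "increments": [
    [1,0,-1,0,0],
    [1,0,-1,0,0],
    [1,0,0,0,0],
    [1,0,0,0,0]
  ]
}}

```text
t: 26.35
eef_pos: [579.4, -128.6, 111.1]
tcp_rot: [1.338, 1.571, 1.181]
ft_force: [-0.5, 0.2, 0.3]
opening: 0.224
```

```bash
python3 - <<'E'
from h import *
c=hp(13.9,-134); plan([*c,111],-9)
E
```

```text
t 26.4 p [ 579.4 -128.6  111.1] toolx [ 0.  0. -1.] zang -9.0 turn -0.0 then shift [0.1 4.4 0.2] F [-0.5  0.2  0.3] op 0.224 j6 -0.17
```

Emit:
{"fn": "apply_moves", "kwargs": {
  "increments": [
    [1,0,-1,0,0],
    [1,0,-1,0,0],
    [1,0,0,0,0],
    [1,0,0,0,0]
  ]
}}

```text
t: 26.75
eef_pos: [579.2, -130.0, 111.1]
tcp_rot: [1.564, 1.57, 1.407]
ft_force: [2.0, 5.8, -0.5]
opening: 0.227
```

Emit:
{"fn": "apply_moves", "kwargs": {
  "increments": [
    [1,0,-1,0,0],
    [1,0,-1,0,0],
    [1,0,0,0,0],
    [1,0,0,0,0]
  ]
}}

```text
t: 27.15
eef_pos: [578.8, -131.9, 111.1]
tcp_rot: [1.648, 1.57, 1.49]
ft_force: [0.4, 5.6, 1.1]
opening: 0.23
```

Emit:
{"fn": "apply_moves", "kwargs": {
  "increments": [
    [1,0,2,0,0],
    [1,0,2,0,0],
    [1,0,0,0,0],
    [1,0,0,0,0],
    [1,0,2,0,0],
    [1,0,3,0,0],
    [1,0,3.5,0,0],
    [1,0,3.5,0,0],
    [1,0,3.5,0,0],
    [1,0,3.5,0,0]
  ]
}}

```text
t: 28.15
eef_pos: [582.4, -109.4, 111.1]
tcp_rot: [1.623, 1.571, 1.466]
ft_force: [-0.0, 0.2, -1.1]
opening: 0.224
```

Emit:
{"fn": "apply_moves", "kwargs": {
  "increments": [
    [1,0,3.5,0,0],
    [1,0,3.5,0,0],
    [1,0,3.5,0,0],
    [1,0,3.5,0,0],
    [1,0,3.5,0,0],
    [1,0,3.5,0,0],
    [1,0,3.5,0,0],
    [1,0,3.5,0,0],
    [1,0,3.5,0,0],
    [1,0,3.5,0,0]
  ]
}}

```text
t: 29.15
eef_pos: [587.9, -74.9, 111.1]
tcp_rot: [1.422, 1.571, 1.265]
ft_force: [1.3, 0.1, -0.6]
opening: 0.228
```

```bash
python3 - <<'E'
from h import *
c=hp(13.9,-13); plan([*c,111],-9)
E
```

```text
t 29.1 p [587.9 -74.9 111.1] toolx [ 0.  0. -1.] zang -9.0 turn 0.0 then shift [ 0.1 71.   0.2] F [ 1.3  0.1 -0.6] op 0.228 j6 -0.08
```

Emit:
{"fn": "apply_moves", "kwargs": {
  "increments": [
    [1,0,3.5,0,0],
    [1,0,3.5,0,0],
    [1,0,3.5,0,0],
    [1,0,3.5,0,0],
    [1,0,3.5,0,0],
    [1,0,3.5,0,0],
    [1,0,3.5,0,0],
    [1,0,3.5,0,0],
    [1,0,3.5,0,0],
    [1,0,3.5,0,0]
  ]
}}

```text
t: 30.15
eef_pos: [593.4, -40.4, 111.1]
tcp_rot: [1.175, 1.571, 1.018]
ft_force: [0.6, 1.1, 0.2]
opening: 0.226
```

Emit:
{"fn": "apply_moves", "kwargs": {
  "increments": [
    [1,0,3.5,0,0],
    [1,0,3.5,0,0],
    [1,0,3.5,0,0],
    [1,0,3.5,0,0],
    [1,0,3.5,0,0],
    [1,0,3.5,0,0],
    [1,0,3.5,0,0],
    [1,0,3.5,0,0],
    [1,0,3,0,0],
    [1,0,0,0,0]
  ]
}}

```text
t: 31.15
eef_pos: [598.2, -9.7, 111.1]
tcp_rot: [1.078, 1.571, 0.921]
ft_force: [0.1, 0.4, -0.5]
opening: 0.223
```

```bash
python3 - <<'E'
from h import *
c=hp(13.9,-13); plan([*c,111],-9)
E
```

```text
t 31.1 p [598.2  -9.7 111.1] toolx [ 0.  0. -1.] zang -9.0 turn 0.02 then shift [0.1 4.9 0.2] F [ 0.1  0.4 -0.5] op 0.223 j6 0.03
```

Emit:
{"fn": "apply_moves", "kwargs": {
  "increments": [
    [1,0,2.5,0,0],
    [1,0,2.5,0,0],
    [1,0,0,0,0],
    [1,0,1,0,0],
    [1,0,1,0,0],
    [1,0,0,0,0],
    [1,0,0,0,0]
  ]
}}

```text
t: 31.85
eef_pos: [599.3, -3.1, 111.1]
tcp_rot: [1.058, 1.571, 0.901]
ft_force: [-0.1, 0.3, -1.3]
opening: 0.224
```

Emit:
{"fn": "apply_moves", "kwargs": {
  "increments": [
    [1,0,1,0,0],
    [1,0,1,0,0],
    [1,0,0,0,0],
    [1,0,0,0,0]
  ]
}}

```text
t: 32.25
eef_pos: [599.6, -1.1, 111.1]
tcp_rot: [1.139, 1.571, 0.982]
ft_force: [0.2, -0.1, -0.5]
opening: 0.226
```

```bash
python3 - <<'E'
from h import *
c=hp(13.9,-13); plan([*c,111],-9)
E
```

```text
t 32.2 p [599.6  -1.1 111.1] toolx [ 0.  0. -1.] zang -9.0 turn 0.01 then shift [ 0.1 -3.7  0.2] F [ 0.2 -0.1 -0.5] op 0.226 j6 0.04
```

Emit:
{"fn": "apply_moves", "kwargs": {
  "increments": [
    [1,0,1,0,0],
    [1,0,1,0,0],
    [1,0,0,0,0],
    [1,0,0,0,0]
  ]
}}

```text
t: 32.65
eef_pos: [599.9, 0.8, 111.1]
tcp_rot: [-1.417, 1.571, -1.574]
ft_force: [0.2, -0.8, -1.2]
opening: 0.228
```

Emit:
{"fn": "apply_moves", "kwargs": {
  "increments": [
    [1,0,1,0,0],
    [1,0,0.5,0,0],
    [1,0,0,0,0],
    [1,0,0,0,0]
  ]
}}

```text
t: 33.05
eef_pos: [600.1, 1.8, 111.1]
tcp_rot: [-1.638, 1.57, -1.795]
ft_force: [-0.6, -4.9, 0.6]
opening: 0.229
```

Emit:
{"fn": "apply_moves", "kwargs": {
  "increments": [
    [1,0,-2.5,0,0],
    [1,0,-2,0,0],
    [1,0,0,0,0],
    [1,0,0,0,0],
    [1,0,0,-2,0],
    [1,0,0,-3,0],
    [1,0,0,-3,0],
    [1,0,0,-3,0],
    [1,0,0,-3,0],
    [1,0,0,0,0]
  ]
}}

```text
t: 34.05
eef_pos: [585.2, 0.1, 111.2]
tcp_rot: [2.669, 1.571, 2.512]
ft_force: [-0.3, 0.3, -0.1]
opening: 0.23
```

Emit:
{"fn": "apply_moves", "kwargs": {
  "increments": [
    [1,0,0,-3,0],
    [1,0,0,-3,0],
    [1,0,0,-3,0],
    [1,0,0,-3,0],
    [1,0,0,0,0],
    [1,0,0,0,0]
  ]
}}

```text
t: 34.65
eef_pos: [573.8, 2.0, 111.2]
tcp_rot: [0.481, 1.571, 0.324]
ft_force: [-0.5, -0.5, -0.2]
opening: 0.226
```

```bash
python3 - <<'E'
from h import *
c=hp(-12.3,-11); plan([*c,111],-9)
E
```

```text
t 34.6 p [573.8   2.  111.2] toolx [ 0.  0. -1.] zang -9.0 turn 0.01 then shift [ 0.2 -0.7 -0. ] F [-0.5 -0.5 -0.2] op 0.226 j6 0.05
```

Emit:
{"fn": "apply_moves", "kwargs": {
  "increments": [
    [1,0,2,0,0],
    [1,0,3.5,0,0],
    [1,0,3.5,0,0],
    [1,0,3.5,0,0],
    [1,0,3.5,0,0],
    [1,0,3.5,0,0],
    [1,0,3.5,0,0],
    [1,0,3.5,0,0],
    [1,0,3.5,0,0],
    [1,0,3.5,0,0]
  ]
}}

```text
t: 35.65
eef_pos: [579.0, 35.3, 111.1]
tcp_rot: [1.389, 1.571, 1.232]
ft_force: [0.0, 1.2, -0.0]
opening: 0.229
```

Emit:
{"fn": "apply_moves", "kwargs": {
  "increments": [
    [1,0,3.5,0,0],
    [1,0,3.5,0,0],
    [1,0,3.5,0,0],
    [1,0,3.5,0,0],
    [1,0,3.5,0,0],
    [1,0,3.5,0,0],
    [1,0,3.5,0,0],
    [1,0,3.5,0,0],
    [1,0,3.5,0,0],
    [1,0,3.5,0,0]
  ]
}}

```text
t: 36.65
eef_pos: [584.5, 69.9, 111.1]
tcp_rot: [1.536, 1.571, 1.379]
ft_force: [1.1, -0.3, -1.4]
opening: 0.227
```

Emit:
{"fn": "apply_moves", "kwargs": {
  "increments": [
    [1,0,3.5,0,0],
    [1,0,3.5,0,0],
    [1,0,3.5,0,0],
    [1,0,3.5,0,0],
    [1,0,3.5,0,0],
    [1,0,3.5,0,0],
    [1,0,3.5,0,0],
    [1,0,3.5,0,0],
    [1,0,3.5,0,0],
    [1,0,3.5,0,0]
  ]
}}

```text
t: 37.65
eef_pos: [590.0, 104.4, 111.1]
tcp_rot: [1.307, 1.571, 1.15]
ft_force: [-0.0, 0.3, -0.9]
opening: 0.228
```

```bash
python3 - <<'E'
from h import *
c=hp(-12.3,134); plan([*c,111],-9)
E
```

```text
t 37.6 p [590.  104.4 111.1] toolx [ 0.  0. -1.] zang -9.0 turn 0.0 then shift [ 0.1 40.5 -0. ] F [-0.   0.3 -0.9] op 0.228 j6 0.22
```

Emit:
{"fn": "apply_moves", "kwargs": {
  "increments": [
    [1,0,3.5,0,0],
    [1,0,3.5,0,0],
    [1,0,3.5,0,0],
    [1,0,3.5,0,0],
    [1,0,3.5,0,0],
    [1,0,3.5,0,0],
    [1,0,3.5,0,0],
    [1,0,3.5,0,0],
    [1,0,3.5,0,0],
    [1,0,3.5,0,0]
  ]
}}

```text
t: 38.65
eef_pos: [595.5, 139.0, 111.1]
tcp_rot: [1.42, 1.571, 1.263]
ft_force: [0.3, 0.3, -0.7]
opening: 0.224
```

Emit:
{"fn": "apply_moves", "kwargs": {
  "increments": [
    [1,0,2,0,0],
    [1,0,1.5,0,0],
    [1,0,0,0,0],
    [1,0,0,0,0],
    [1,0,1,0,0],
    [1,0,0,0,0],
    [1,0,0,0,0]
  ]
}}

```text
t: 39.35
eef_pos: [596.1, 143.1, 111.1]
tcp_rot: [1.625, 1.571, 1.468]
ft_force: [0.4, -0.8, -0.6]
opening: 0.228
```

Emit:
{"fn": "apply_moves", "kwargs": {
  "increments": [
    [1,0,1,0,0],
    [1,0,1,0,0],
    [1,0,0,0,0],
    [1,0,0,0,0]
  ]
}}

```text
t: 39.75
eef_pos: [596.4, 145.2, 111.1]
tcp_rot: [1.372, 1.571, 1.215]
ft_force: [-1.1, 0.2, -1.1]
opening: 0.225
```

```bash
python3 - <<'E'
from h import *
c=hp(-12.3,134); plan([*c,111],-9)
E
```

```text
t 39.8 p [596.4 145.2 111.1] toolx [ 0.  0. -1.] zang -9.0 turn 0.01 then shift [ 0.1 -0.7 -0. ] F [-1.1  0.2 -1.1] op 0.225 j6 0.29
```

Emit:
{"fn": "apply_moves", "kwargs": {
  "increments": [
    [1,0,1,0,0],
    [1,0,1,0,0],
    [1,0,0,0,0],
    [1,0,0,0,0]
  ]
}}

```text
t: 40.15
eef_pos: [596.7, 147.2, 111.1]
tcp_rot: [0.877, 1.571, 0.72]
ft_force: [-0.1, -1.2, -0.2]
opening: 0.227
```

Emit:
{"fn": "apply_moves", "kwargs": {
  "increments": [
    [1,0,1,0,0],
    [1,0,1,0,0],
    [1,0,0,0,0],
    [1,0,0,0,0]
  ]
}}

```text
t: 40.55
eef_pos: [597.0, 148.8, 111.1]
tcp_rot: [-1.908, 1.57, -2.065]
ft_force: [-0.5, -3.6, -0.4]
opening: 0.225
```

Emit:
{"fn": "apply_moves", "kwargs": {
  "increments": [
    [1,0,-2,0,0],
    [1,0,-2,0,0],
    [1,0,0,0,0],
    [1,0,0,0,0],
    [1,0,-3.5,0,0],
    [1,0,-3.5,0,0],
    [1,0,-3.5,0,0],
    [1,0,-3.5,0,0],
    [1,0,-3.5,0,0],
    [1,0,-3.5,0,0]
  ]
}}

```text
t: 41.55
eef_pos: [593.1, 124.0, 111.2]
tcp_rot: [1.149, 1.571, 0.992]
ft_force: [0.5, -0.6, -0.7]
opening: 0.227
```

Emit:
{"fn": "apply_moves", "kwargs": {
  "increments": [
    [1,0,-3.5,0,0],
    [1,0,-3.5,0,0],
    [1,0,-3.5,0,0],
    [1,0,-3.5,0,0],
    [1,0,-3.5,0,0],
    [1,0,-3.5,0,0],
    [1,0,-3.5,0,0],
    [1,0,-3.5,0,0],
    [1,0,-3.5,0,0],
    [1,0,-3.5,0,0]
  ]
}}

```text
t: 42.55
eef_pos: [587.6, 89.6, 111.2]
tcp_rot: [1.267, 1.571, 1.11]
ft_force: [-0.3, 0.0, -1.6]
opening: 0.23
```

Emit:
{"fn": "apply_moves", "kwargs": {
  "increments": [
    [1,0,-3.5,0,0],
    [1,0,-3.5,0,0],
    [1,0,-3.5,0,0],
    [1,0,-3.5,0,0],
    [1,0,-3.5,0,0],
    [1,0,-3.5,0,0],
    [1,0,-3.5,0,0],
    [1,0,-3.5,0,0],
    [1,0,-3.5,0,0],
    [1,0,-3.5,0,0]
  ]
}}

```text
t: 43.55
eef_pos: [582.1, 55.0, 111.1]
tcp_rot: [1.466, 1.571, 1.309]
ft_force: [1.2, -0.5, -0.0]
opening: 0.226
```

Emit:
{"fn": "apply_moves", "kwargs": {
  "increments": [
    [1,0,-3.5,0,0],
    [1,0,-3.5,0,0],
    [1,0,-3.5,0,0],
    [1,0,-3.5,0,0],
    [1,0,-3.5,0,0],
    [1,0,-3.5,0,0],
    [1,0,-3.5,0,0],
    [1,0,-3.5,0,0],
    [1,0,-3.5,0,0],
    [1,0,-3.5,0,0]
  ]
}}

```text
t: 44.55
eef_pos: [576.7, 20.4, 111.1]
tcp_rot: [1.03, 1.571, 0.873]
ft_force: [-0.1, 0.3, -0.6]
opening: 0.226
```

```bash
python3 - <<'E'
from h import *
c=hp(-12.3,-11); plan([*c,111],-9)
E
```

```text
t 44.5 p [576.7  20.4 111.1] toolx [ 0.  0. -1.] zang -9.0 turn 0.0 then shift [  0.1 -19.4  -0. ] F [-0.1  0.3 -0.6] op 0.226 j6 0.08
```

Emit:
{"fn": "apply_moves", "kwargs": {
  "increments": [
    [1,0,-3.5,0,0],
    [1,0,-3.5,0,0],
    [1,0,-3.5,0,0],
    [1,0,-3.5,0,0],
    [1,0,-3.5,0,0],
    [1,0,-1,0,0],
    [1,0,0,0,0],
    [1,0,0,0,0],
    [1,0,0,2,0],
    [1,0,0,3,0]
  ]
}}

```text
t: 45.55
eef_pos: [578.9, 1.8, 111.1]
tcp_rot: [1.366, 1.571, 1.209]
ft_force: [0.3, 0.7, -0.5]
opening: 0.228
```

Emit:
{"fn": "apply_moves", "kwargs": {
  "increments": [
    [1,0,0,3,0],
    [1,0,0,3,0],
    [1,0,0,3,0],
    [1,0,0,3,0],
    [1,0,0,3,0],
    [1,0,0,3,0],
    [1,0,0,3,0],
    [1,0,0,0,0],
    [1,0,0,0,0]
  ]
}}

```text
t: 46.45
eef_pos: [599.5, -1.6, 111.1]
tcp_rot: [2.385, 1.571, 2.228]
ft_force: [-0.8, -0.1, 0.5]
opening: 0.231
```

```bash
python3 - <<'E'
from h import *
c=hp(13.9,-137.7); plan([*c,111],-9)
E
```

```text
t 46.5 p [599.5  -1.6 111.1] toolx [-0.  0. -1.] zang -9.0 turn 0.0 then shift [ 1.000e-01 -1.279e+02  2.000e-01] F [-0.8 -0.1  0.5] op 0.231 j6 0.04
```

-128 mm to go: 36 rows of 3.5, then a little.

Emit:
{"fn": "apply_moves", "kwargs": {
  "increments": [
    [1,0,-3.5,0,0],
    [1,0,-3.5,0,0],
    [1,0,-3.5,0,0],
    [1,0,-3.5,0,0],
    [1,0,-3.5,0,0],
    [1,0,-3.5,0,0],
    [1,0,-3.5,0,0],
    [1,0,-3.5,0,0],
    [1,0,-3.5,0,0],
    [1,0,-3.5,0,0]
  ]
}}

```text
t: 47.45
eef_pos: [594.0, -36.5, 111.1]
tcp_rot: [1.36, 1.571, 1.203]
ft_force: [-0.6, 0.2, -0.4]
opening: 0.229
```

Emit:
{"fn": "apply_moves", "kwargs": {
  "increments": [
    [1,0,-3.5,0,0],
    [1,0,-3.5,0,0],
    [1,0,-3.5,0,0],
    [1,0,-3.5,0,0],
    [1,0,-3.5,0,0],
    [1,0,-3.5,0,0],
    [1,0,-3.5,0,0],
    [1,0,-3.5,0,0],
    [1,0,-3.5,0,0],
    [1,0,-3.5,0,0]
  ]
}}

```text
t: 48.45
eef_pos: [588.5, -71.1, 111.1]
tcp_rot: [0.861, 1.571, 0.704]
ft_force: [-0.4, 0.3, -1.2]
opening: 0.234
```

Emit:
{"fn": "apply_moves", "kwargs": {
  "increments": [
    [1,0,-3.5,0,0],
    [1,0,-3.5,0,0],
    [1,0,-3.5,0,0],
    [1,0,-3.5,0,0],
    [1,0,-3.5,0,0],
    [1,0,-3.5,0,0],
    [1,0,-3.5,0,0],
    [1,0,-3.5,0,0],
    [1,0,-3.5,0,0],
    [1,0,-3.5,0,0]
  ]
}}

```text
t: 49.45
eef_pos: [583.0, -105.6, 111.1]
tcp_rot: [1.217, 1.571, 1.059]
ft_force: [-0.7, -0.4, -0.4]
opening: 0.229
```

Emit:
{"fn": "apply_moves", "kwargs": {
  "increments": [
    [1,0,-3.5,0,0],
    [1,0,-3.5,0,0],
    [1,0,-3.5,0,0],
    [1,0,-3.5,0,0],
    [1,0,-3.5,0,0],
    [1,0,-3.5,0,0],
    [1,0,-1,0,0],
    [1,0,0,0,0],
    [1,0,0,0,0],
    [1,0,0,0,0]
  ]
}}

```text
t: 50.45
eef_pos: [579.7, -126.9, 111.1]
tcp_rot: [1.35, 1.571, 1.193]
ft_force: [0.8, 0.1, -0.8]
opening: 0.224
```

```bash
python3 - <<'E'
from h import *
c=hp(13.9,-137.7); plan([*c,111],-9)
E
```

```text
t 50.5 p [ 579.7 -126.9  111.1] toolx [ 0.  0. -1.] zang -9.0 turn 0.01 then shift [ 0.1 -1.   0.2] F [ 0.8  0.1 -0.8] op 0.224 j6 -0.17
```

Emit:
{"fn": "apply_moves", "kwargs": {
  "increments": [
    [1,0,-1.5,0,0],
    [1,0,0,0,0],
    [1,0,0,0,0],
    [1,-2,0,0,0],
    [1,-3,0,0,0],
    [1,-4,0,0,0],
    [1,-10,0,0,0],
    [1,-30,0,0,0],
    [1,-35,0,0,0],
    [1,-25,0,0,0]
  ]
}}

```text
t: 51.45
eef_pos: [579.7, -128.6, 223.1]
tcp_rot: [-0.125, 1.569, -0.282]
ft_force: [-0.1, -0.1, -0.1]
opening: 0.227
```

```bash
python3 - <<'E'
from meas import *
plan([488.6,-340.9,220],-9)
T=cam("top");S=cam("scene")
for n,d,w in(("top",T,(400,455,195,250)),("scene",S,(175,235,195,258))):
    try: q=quad(d,w,125 if n=="top" else 157); rep(n,"stand",ray(d,q,85))
    except Exception as e: print(n,e)
p=st()["eef_pos"]; print("tip/shoulder",proj(S,[p-[0,0,103],p-[0,0,43]]).round(1).tolist())
f=lambda i:cv2.resize(i,(400,400),interpolation=cv2.INTER_CUBIC)
cv2.imwrite("pics/p8.png",np.hstack([f(S["bgr"][185:255,170:240]),f(S["bgr"][170:240,245:315])]))
E
```

```text
t 51.5 p [ 579.7 -128.6  223.1] toolx [ 0.002 -0.001 -1.   ] zang -9.0 turn 0.0 then shift [   3.  -223.9  -56.8] F [-0.1 -0.1 -0.1] op 0.227 j6 -0.17
top stand c [ 474.1 -313.3] L [81.3 81.3 79.9 81.2] ang [-174.8   94.8    5.1  -84.3]
scene stand c [ 472.5 -308. ] L [ 97.6  78.2  81.2 107.3] ang [ -11.3  -85.  -174.3  101.7]
tip/shoulder [[276.7, 210.0], [275.3, 196.8]]
```

View pics/p8.png

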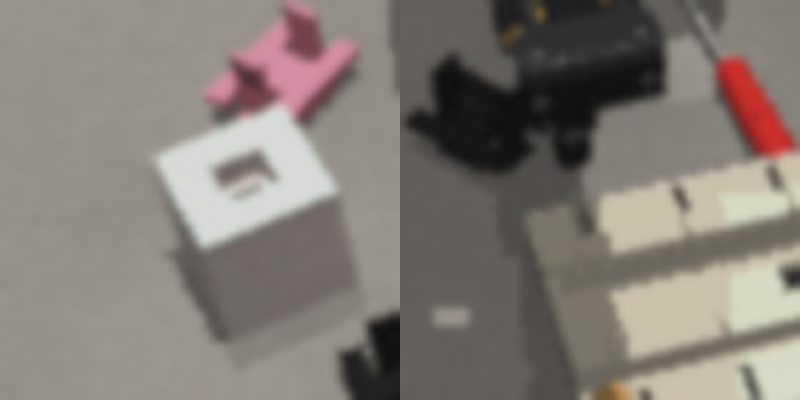

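```bash
python3 - <<'E'
from meas import *
S=cam("scene");T=cam("top")
q=np.array([(152,157),(283,105),(338,190),(206,248)])/5.714+[169.6,184.6]
rep("scene","raw",ray(S,q,85)); rep("scene","ref",ray(S,sides(S,q,0),85))
qt=quad(T,(400,455,195,250),125); rep("top","ref",ray(T,sides(T,qt,0),85))
# hole mouth: dark blob within top face
plan([473.6,-314,222],-9)
E
```

```text
scene raw c [ 475.8 -313.1] L [79.  78.  78.4 80.3] ang [  94.3    6.   -84.1 -173.6]
scene ref c [ 475.  -313.5] L [79.5 83.1 81.9 80. ] ang [  97.2    5.5  -85.1 -176.2]
top ref c [ 474.  -311.7] L [80.5 80.7 80.9 80.1] ang [-174.8   95.9    4.8  -84.5]
t 51.6 p [ 579.3 -128.5  220.6] toolx [ 0.001 -0.    -1.   ] zang -9.0 turn 0.0 then shift [  -1.4 -199.8  -75.4] F [ 0.2  0.3 -1.5] op 0.23 j6 -0.17
```

Emit:
{"fn": "apply_moves", "kwargs": {
  "increments": [
    [1,0,-20,-7.5,0],
    [1,0,-40,-15,0],
    [1,0,-40,-15,0],
    [1,0,-40,-15,0],
    [1,0,-30,-11,0],
    [1,0,-20,-7.5,0],
    [1,0,-9.5,-3.5,0],
    [1,0,0,0,0],
    [1,0,0,0,0]
  ]
}}

```text
t: 52.55
eef_pos: [474.8, -313.2, 219.6]
tcp_rot: [2.308, 1.57, 2.151]
ft_force: [0.5, -0.3, -0.4]
opening: 0.229
```

```bash
python3 - <<'E'
from meas import *
plan([474.5,-313.8,108],-9)
S=cam("scene");p=st()["eef_pos"]; print("tip",proj(S,[p-[0,0,103]]).round(1).tolist())
cv2.imwrite("pics/p9.png",cv2.resize(S["bgr"][175:245,170:250],None,fx=8,fy=8,interpolation=cv2.INTER_CUBIC))
E
```

```text
t 52.5 p [ 474.8 -313.2  219.6] toolx [-0.001  0.001 -1.   ] zang -9.0 turn 0.01 then shift [111.6  -0.7  -0.2] F [ 0.5 -0.3 -0.4] op 0.229 j6 -0.54
tip [[210.6, 208.3]]
```

View pics/p9.png

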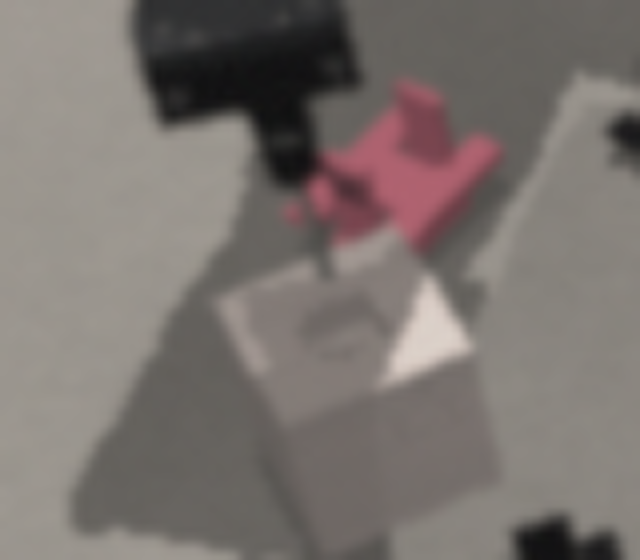

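Emit:
{"fn": "apply_moves", "kwargs": {
  "increments": [
    [1,12,0,0,0],
    [1,12,0,0,0],
    [1,8,0,0,0],
    [1,6,0,0,0],
    [1,5,0,0,0],
    [1,0,0,0,0],
    [1,0,0,0,0]
  ]
}}

```text
t: 53.3
eef_pos: [474.7, -314.1, 177.2]
tcp_rot: [-0.105, 1.571, -0.262]
ft_force: [0.0, -0.4, -0.8]
opening: 0.232
```

Emit:
{"fn": "apply_moves", "kwargs": {
  "increments": [
    [1,4,0,0,0],
    [1,4,0,0,0],
    [1,4,0,0,0],
    [1,4,0,0,0],
    [1,0,0,0,0],
    [1,0,0,0,0]
  ]
}}

```text
t: 53.9
eef_pos: [474.6, -314.0, 161.0]
tcp_rot: [2.135, 1.571, 1.978]
ft_force: [0.2, -1.0, -0.8]
opening: 0.229
```

```bash
python3 - <<'E'
from meas import *
plan([474.5,-313.8,108],-9)
E
```

```text
t 53.9 p [ 474.6 -314.   161. ] toolx [-0.  0. -1.] zang -9.0 turn 0.0 then shift [53.   0.1 -0.2] F [ 0.2 -1.  -0.8] op 0.229 j6 -0.54
```

Tip is inside the narrow part; continue down.

Emit:
{"fn": "apply_moves", "kwargs": {
  "increments": [
    [1,6,0,0,0],
    [1,8,0,0,0],
    [1,8,0,0,0],
    [1,8,0,0,0],
    [1,6,0,0,0],
    [1,5,0,0,0],
    [1,0,0,0,0],
    [1,0,0,0,0]
  ]
}}

```text
t: 54.7
eef_pos: [474.7, -314.0, 120.1]
tcp_rot: [1.524, 1.571, 1.367]
ft_force: [-0.2, 0.1, -0.7]
opening: 0.226
```

Emit:
{"fn": "apply_moves", "kwargs": {
  "increments": [
    [1,4,0,0,0],
    [1,3,0,0,0],
    [1,2,0,0,0],
    [1,0,0,0,0],
    [1,0,0,0,0]
  ]
}}

```text
t: 55.2
eef_pos: [474.7, -313.9, 111.1]
tcp_rot: [1.431, 1.571, 1.274]
ft_force: [-0.3, 1.0, -1.1]
opening: 0.223
```

Emit:
{"fn": "apply_moves", "kwargs": {
  "increments": [
    [1,1,0,0,0],
    [1,1,0,0,0],
    [1,1,0,0,0],
    [1,0,0,0,0],
    [1,0,0,0,0]
  ]
}}

```text
t: 55.7
eef_pos: [474.6, -314.0, 108.2]
tcp_rot: [0.256, 1.571, 0.099]
ft_force: [-0.5, -0.2, 0.0]
opening: 0.227
```

Emit:
{"fn": "apply_moves", "kwargs": {
  "increments": [
    [1,0.5,0,0,0],
    [1,0,0,0,0],
    [0.8,0,0,0,0],
    [0.6,0,0,0,0],
    [0.3,0,0,0,0],
    [0,0,0,0,0],
    [0,0,0,0,0],
    [0,0,0,0,0],
    [0,0,0,0,0]
  ]
}}

```text
t: 56.6
eef_pos: [474.6, -313.9, 107.5]
tcp_rot: [2.021, 1.571, 1.864]
ft_force: [-0.2, 0.2, -0.7]
opening: 0.674
```

Emit:
{"fn": "apply_moves", "kwargs": {
  "increments": [
    [0,-15,0,0,0],
    [0,-30,0,0,0],
    [0,-40,0,0,0],
    [0,-40,0,0,0],
    [0,0,-45,0,0],
    [0,0,-45,0,0],
    [0,0,-45,0,0],
    [0,0,0,0,0]
  ]
}}

```text
t: 57.4
eef_pos: [452.2, -451.7, 232.0]
tcp_rot: [-1.371, 1.57, -1.531]
ft_force: [-0.5, 1.6, -0.8]
opening: 0.998
```

```bash
python3 - <<'E'
from meas import *
plan([474.5,-313.8,108],-9)
S=cam("scene");T=cam("top")
f=lambda i,w,h:cv2.resize(i,(w,h),interpolation=cv2.INTER_CUBIC)
cv2.imwrite("pics/p10.png",np.vstack([np.hstack([f(S["bgr"][175:245,170:250],400,300),f(T["bgr"][190:250,400:480],400,300)]),np.hstack([f(S["bgr"][130:210,340:430],400,300),f(T["bgr"][175:265,175:295],400,300)])]))
s=st();print(s["t"])
E
```

```text
t 57.4 p [ 452.2 -451.7  232. ] toolx [ 0.    -0.001 -1.   ] zang -9.2 turn -0.2 then shift [123.9 139.8   0.4] F [-0.5  1.6 -0.8] op 0.998 j6 -0.73
57.5
```

View pics/p10.png

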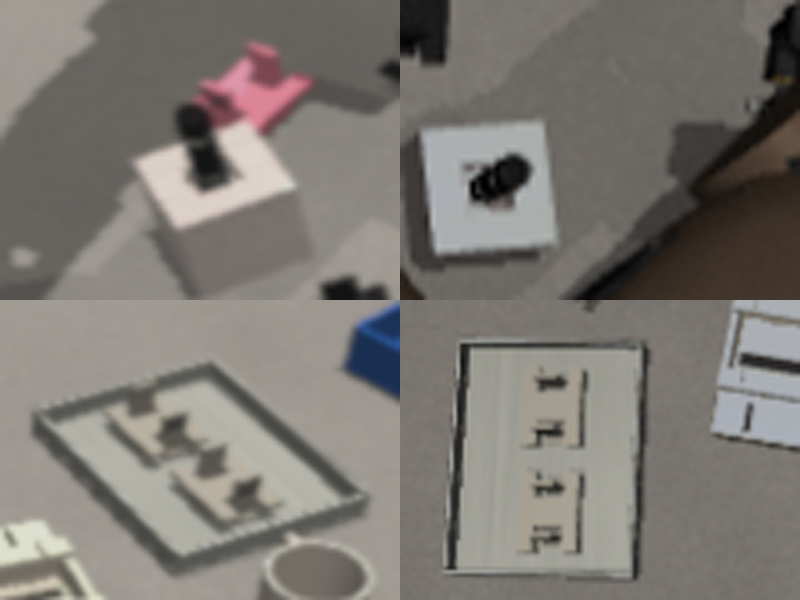

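```bash
python3 -c "
from h import *
print(st()['ft_force'],st()['t']); print(env.job_done())"
```

```text
[-0.00885466 -0.16941684 -0.32325957] 57.5
the job is handed in; nothing more can be done
None
```

I finished all three parts of the job and handed it in at t = 57.5 s. No verdict is reported.

**Covers:** Two beige covers were fitted, at housing y = -99 and -33 mm. I pinched each one free and set it in the tray. The last pictures show both flat, right way up and side by side.

**Groove trace:** The stylus tip was about 8 mm above the bench, below the 14 mm floor and 2 mm off the groove bottom. It ran from the stud end to the far end and back at no more than 3.5 cm/s. I found both ends and the first corner by touch, with forces around 6 N or less.
- Probing the first end pushed on after contact, so the stylus shifted a little in the grip. I put this at about 2 mm at the tip, roughly 0.02 rad, and allowed for it on the rest of the trace.
- The stud sits about 7 mm further out than the first groove end point I found by touch. I trusted the touched end.

**Stylus return:** The stand had been knocked about 3 cm aside during the trace, so I measured it again before putting the stylus back. I released it at a gripper height of 107.5 mm, against 108.1 mm when I took it out. There was no measurable contact force when I let go, so seating rests on that height and the last picture, where it stands upright in its hole. I didn't measure its seating depth separately.

I saw no bystander disturbed, though I didn't measure their positions at the end. The arm was clear of everything at hand-in.

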